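Lid and pack the dosing tubs in the laundrette's carry case

ROBOT

A 6-joint arm with a two-finger parallel gripper is mounted at the origin on the work surface. World frame = base frame: x ahead of the robot, y to its left, z up, the work surface at z = 0. Lengths are in m, angles in rad, forces in N, time in s.
With the tool pointing down it reaches from about 0.375 to 0.975 m from the base axis. Payload 3.8 kg.
Tool frame: the origin (TCP) lies between the finger pads; the fingertips stand 17 mm ahead of it and the grasp point (between the pads) lies 2 mm behind it; y points along the fingers, z is the direction in which the jaws open and shut, and the axes are right-handed (so a half turn about y gives the same grasp; the last joint's range is limited). The gripper opens to 85 mm and grips with 20 to 120 N. Pads are 22 mm wide; open, the fingers measure 114 mm over their backs; the gripper's body (76 mm by 85 mm) begins 54 mm behind the grasp point. The pads swing forward as they close: fully open they stand 13 mm farther back than shut.
Start: joints at [-1.255, 0.264, 1.604, -0, 1.274, -0.037], TCP at [0.233, -0.633, 0.248] pointing down, gripper open.
Joint ranges: [-2.63, 2.63], [-0.94, 2.18], [0.31, 2.57], [-1.31, 4.45], [0, 2.66], [-2.55, 2.55]. Speed limits (rad/s): [2.57, 2.57, 3.14, 3.14, 3.14, 3.14].

INTERFACE

Orientations are given as a rotation vector (axis times angle).
In Python, from workcell import bot, eyes, nets gives the robot as it stands. The module is installed in compiled form; this text tells all that it offers.
- The arm moves only by the tool jog_arm, never from a script. Its arguments are lists of equal length, an entry for each row: "turn": the turn, a rotation vector about the tool's x, y, z in rad, a list of three; "slide": the shift along the tool's x, y, z in mm, a list of three; "grip": the opening in per cent of the stroke, from 0 (shut) to 100 (fully open). A call has 1 to 5 rows; each row shifts and turns the commanded pose from where the row before left it, along the tool's axes as they then stand; what a row does not reach is not made up. A row lasts 1/10 s, in which the tool goes at most 50 mm and 8.59 degrees, less where a joint would pass 70% of its speed; a pose out of reach is approached as far as the arm can. A call with a gripper value outside its range is refused whole. The fingers move at their own pace and stop on an object; "newtons" is the grip in N (left out, the last holds). Time passes only in rows, so rows that do not move let the fingers close. It gives the time, the measured TCP pose, the force and the opening at its end, in the units of the state.
- bot.read_state(): the state, without advancing time (a new reading comes with each control period).
- eyes.read_camera(name): name is "scene" or "top" or "wrist"; returns a dict with "img" (480x640x3 uint8, red, green, blue), "depth" (480x640 float32, m along the optical axis (not along the pixel's ray), 0 where there is no reading), "intrinsics" (3x3 intrinsics, pixels), "position" and "rotation" of the camera in the world. Camera axes: x right, y down, z forward; pixel columns grow to the right and rows downward; lengths in m; the calibration is good to about 2 mm. A picture is of the moment at which its call begins.
- bot.finish_job(): hands the job in, once; it reports no verdict.
Trained networks look in a picture, given as the dict that the camera call returned (one of the last four; its "shot" number tells which), for a name from the list of things; names that differ only in an ending like _2 or _b are one class to them, and where a whole thing is asked for, a point or a joint stands for the part that bears it (a point fixed in the world has none). Each returns a list of dicts, best first, with "conf" (0 to 1); they miss things now and then, are a little off and sometimes report something else, mostly with a low value. They report only what shows in the picture. A call takes as long as a camera call.
- nets.search_frame(thing, picture): "xyz" ([x, y, z] in m, in the coordinates of the camera as it stood for that picture, good to about 4 mm: the middle of the surface that is visible of it).
The state is a dict: "time": time; "q": joint angles; "joint_vel": joint speeds; "joint_torque": joint torques, N m; "tool_pos": TCP position; "tcp_rot": TCP orientation; "wrist_force": force on the tool from outside, world axes, zero at the start; "torque": the same for the moment, N m; "width": opening from 0.0 (shut) to 1.0 (fully open).
Only numpy, scipy, OpenCV 4.12 (cv2) and the standard library are available. Lean on these libraries where they do the work, as an engineer would, in place of code of your own. Each camera call takes 0.05 s, during which the arm holds its last target.

TASK

The rinsed dosing tubs are dry: put on each tub the lid of its own colour, properly seated, and stand the tubs upright on the floor of the mint-green case. When all the tubs are in and lidded, shut the clear cover fully, and then turn the red turnbutton all the way across its edge to lock it. A lid without a tub is not needed, and leave the other things on the counter where they are.

Things in the scene. Friction and masses are not known exactly. Their poses are not given: they have to be found in the camera images.
- case: Mint-green open case, fixed: outside 100 (x) x 346 (y) x 66 mm high, walls and floor 4 mm; empty at first. Origin: centre of underside; x points to the far, hinge side, y along its length, z up. Three ridges across it, 4 mm thick, 8 mm above the inner floor, at y = -74, 0, +74 mm, make four bays with middles about y = -120, -37, +37, +120 mm (70 mm long or more, 92 mm across).
- cover (a joint): Angle (rad) of the flat clear cover (white border, 100 x 346 x 5 mm), hinged on the case's far upper edge, x = +50, z = 66 mm in the case's frame. 0 = shut, flat on the case; starts at 1.95 to 2.1, leaning away from the robot; opens to 2.2. A stiff hinge (0.18 N m) keeps it where it is left; push it over from behind, then press it down.
- cover_edge (a point): Middle of the cover's free edge, on its upper (outer) face: 100 mm from the hinge. When shut it is above the case's front edge, at z = 71 mm.
- turnbutton (a joint): Angle (rad) of the red turnbutton, a bar 60 x 14 x 16 mm high on an upright axis through its middle; stops at 0 and 1.57. 0 = bar along the case's y, clear of the cover (starts at 0 to 0.25); grows counter-clockwise seen from above; 1.57 = bar along the case's x, its inner half over the cover's front edge. Light friction (0.03 N m) holds it.
- turnbutton_top (a point): Middle of the turnbutton's top face, on its axis, 64 mm in front (-x) of the case's middle at z = 89 mm. The bar's underside is at z = 73 mm, 2 mm above the shut cover; it stands on a grey block 26 x 30 mm on the case's front wall.
- tub_blue: Blue plastic dosing tub, open at the top, 46 mm diameter, 36 mm high, wall 3 mm (mouth 40 mm), base 4 mm, about 80 g; starts upright on the counter. Origin: centre of its underside, z up. Three or all of the four tubs are there; absent ones read None.
- lid_blue: Blue lid: plug 32 mm diameter, 7 mm high; flange 46 mm diameter, 5 mm thick; round knob 18 mm diameter, 16 mm high on top (28 mm in all, 30 g). Origin: centre of the plug's underside, z up; starts standing on its plug. The plug fits loosely in any tub; seated, the flange rests on the rim and the origin is 29 mm above the tub's. All four lids are there.
- tub_orange: Orange plastic dosing tub, open at the top, 46 mm diameter, 36 mm high, wall 3 mm (mouth 40 mm), base 4 mm, about 80 g; starts upright on the counter. Origin: centre of its underside, z up. Three or all of the four tubs are there; absent ones read None.
- lid_orange: Orange lid: plug 32 mm diameter, 7 mm high; flange 46 mm diameter, 5 mm thick; round knob 18 mm diameter, 16 mm high on top (28 mm in all, 30 g). Origin: centre of the plug's underside, z up; starts standing on its plug. The plug fits loosely in any tub; seated, the flange rests on the rim and the origin is 29 mm above the tub's. All four lids are there.
- tub_yellow: Yellow plastic dosing tub, open at the top, 46 mm diameter, 36 mm high, wall 3 mm (mouth 40 mm), base 4 mm, about 80 g; starts upright on the counter. Origin: centre of its underside, z up. Three or all of the four tubs are there; absent ones read None.
- lid_yellow: Yellow lid: plug 32 mm diameter, 7 mm high; flange 46 mm diameter, 5 mm thick; round knob 18 mm diameter, 16 mm high on top (28 mm in all, 30 g). Origin: centre of the plug's underside, z up; starts standing on its plug. The plug fits loosely in any tub; seated, the flange rests on the rim and the origin is 29 mm above the tub's. All four lids are there.
- tub_green: Green plastic dosing tub, open at the top, 46 mm diameter, 36 mm high, wall 3 mm (mouth 40 mm), base 4 mm, about 80 g; starts upright on the counter. Origin: centre of its underside, z up. Three or all of the four tubs are there; absent ones read None.
- lid_green: Green lid: plug 32 mm diameter, 7 mm high; flange 46 mm diameter, 5 mm thick; round knob 18 mm diameter, 16 mm high on top (28 mm in all, 30 g). Origin: centre of the plug's underside, z up; starts standing on its plug. The plug fits loosely in any tub; seated, the flange rests on the rim and the origin is 29 mm above the tub's. All four lids are there.
- soap: Bystander, to be left alone: cream bar of soap, 62 x 42 x 22 mm. Origin: centre of its underside.
- tokens: Bystander, to be left alone: stack of brass wash tokens, 28 mm diameter, 20 mm high. Origin: centre of its underside.
- brush: Bystander, to be left alone: small scrubbing brush with wooden back, 66 x 32 x 26 mm. Origin: centre of its underside.
- detergent: Bystander, to be left alone: white detergent bottle with blue cap, 84 mm diameter, 220 mm high. Origin: centre of its underside.
- softener: Bystander, to be left alone: orange softener bottle, 72 mm diameter, 190 mm high. Origin: centre of its underside.
- mug: Bystander, to be left alone: white mug, 80 mm diameter, 90 mm high. Origin: centre of its underside.
- spray: Bystander, to be left alone: amber bottle with black cap, 60 mm diameter, 160 mm high. Origin: centre of its underside.

How it is judged:
On the way, in this order (a step that is already met when the one before it is completed fails the run):
1. every tub stands in the case with the lid of its own colour seated, the cover still open (x of tub_blue in the frame of case between -0.047 and 0.047 m and y of tub_blue in the frame of case between -0.17 and 0.17 m and z of each of tub_blue, tub_orange, tub_yellow, tub_green in the frame of case below 0.009 m and angle between each of tub_blue, tub_orange, tub_yellow, tub_green's own z axis and vertical below 0.12 rad and z of lid_blue in the frame of tub_blue between 0.02 and 0.0325 m and horizontal distance between lid_blue and tub_blue below 0.007 m and angle between the z axis of lid_blue and the z axis of tub_blue, either way round below 0.12 rad and x of tub_orange in the frame of case between -0.047 and 0.047 m and y of tub_orange in the frame of case between -0.17 and 0.17 m and z of lid_orange in the frame of tub_orange between 0.02 and 0.0325 m and horizontal distance between lid_orange and tub_orange below 0.007 m and angle between the z axis of lid_orange and the z axis of tub_orange, either way round below 0.12 rad and x of tub_yellow in the frame of case between -0.047 and 0.047 m and y of tub_yellow in the frame of case between -0.17 and 0.17 m and z of lid_yellow in the frame of tub_yellow between 0.02 and 0.0325 m and horizontal distance between lid_yellow and tub_yellow below 0.007 m and angle between the z axis of lid_yellow and the z axis of tub_yellow, either way round below 0.12 rad and x of tub_green in the frame of case between -0.047 and 0.047 m and y of tub_green in the frame of case between -0.17 and 0.17 m and z of lid_green in the frame of tub_green between 0.02 and 0.0325 m and horizontal distance between lid_green and tub_green below 0.007 m and angle between the z axis of lid_green and the z axis of tub_green, either way round below 0.12 rad and value of joint cover above 0.6 rad), for 0.2 s.
2. the cover is shut while the turnbutton is still clear of it (value of joint cover below 0.06 rad and value of joint turnbutton below 0.6 rad), for 0.2 s.
3. the turnbutton is turned across the cover's edge (value of joint cover below 0.06 rad and value of joint turnbutton above 1.3 rad), for 0.2 s.
At the end, for the whole second after the job is handed in: Every tub present stands upright (within 0.12 rad) on the case's floor, its own colour's lid seated (lid origin less than 32.5 mm above the tub's, within 7 mm of its axis, square on it within 0.12 rad), all at rest; cover shut (below 0.06 rad) and turnbutton turned beyond 1.3 rad (all of step 3 and x of tub_blue in the frame of case between -0.047 and 0.047 m and y of tub_blue in the frame of case between -0.17 and 0.17 m and z of each of tub_blue, tub_orange, tub_yellow, tub_green in the frame of case below 0.009 m and angle between each of tub_blue, tub_orange, tub_yellow, tub_green's own z axis and vertical below 0.12 rad and z of lid_blue in the frame of tub_blue between 0.02 and 0.0325 m and horizontal distance between lid_blue and tub_blue below 0.007 m and angle between the z axis of lid_blue and the z axis of tub_blue, either way round below 0.12 rad and x of tub_orange in the frame of case between -0.047 and 0.047 m and y of tub_orange in the frame of case between -0.17 and 0.17 m and z of lid_orange in the frame of tub_orange between 0.02 and 0.0325 m and horizontal distance between lid_orange and tub_orange below 0.007 m and angle between the z axis of lid_orange and the z axis of tub_orange, either way round below 0.12 rad and x of tub_yellow in the frame of case between -0.047 and 0.047 m and y of tub_yellow in the frame of case between -0.17 and 0.17 m and z of lid_yellow in the frame of tub_yellow between 0.02 and 0.0325 m and horizontal distance between lid_yellow and tub_yellow below 0.007 m and angle between the z axis of lid_yellow and the z axis of tub_yellow, either way round below 0.12 rad and x of tub_green in the frame of case between -0.047 and 0.047 m and y of tub_green in the frame of case between -0.17 and 0.17 m and z of lid_green in the frame of tub_green between 0.02 and 0.0325 m and horizontal distance between lid_green and tub_green below 0.007 m and angle between the z axis of lid_green and the z axis of tub_green, either way round below 0.12 rad and linear speed of each of tub_blue, tub_orange, tub_yellow, tub_green, lid_blue, lid_orange, lid_yellow, lid_green below 0.02 m/s); the robot touches nothing.
It fails at once if a bystander is moved more than 40 mm (distance of any of soap, tokens, brush, detergent, softener, mug, spray from where it was at the start of the episode above 0.04 m).
Of tub_blue, tub_orange, tub_yellow, tub_green only 3 to 4 are there at a start; the rules pass over those that are not, and their reading is None.
At some moment in a run one of tub_blue, tub_orange, tub_yellow, tub_green, lid_blue, lid_orange, lid_yellow, lid_green may be knocked a few centimetres aside while the robot is not near it.
It also fails if it takes over 210 s, if anything falls off the work surface, if the arm or the gripper's body presses on something with over 40 N, if the wrist force passes 120 N, or if a joint passes its speed limit or range.

## Working session

There is one attempt and no reset: what is moved stays moved. The work goes in short steps, Python scripts to look and compute and a tool call to move; the robot and the scene stay as the last step left them, time stands still between calls to the robot, and variables do not carry over. Pictures are saved under pics/ and viewed, and the job is handed in when it is done.

Besides the shell and the picture viewer there is one more tool, called as name(argument=value, ...) on one line, values as JSON. jog_arm: Moves the arm, as the interface text tells. Its arguments: {"type":"object","properties":{"turn":{"type":"array"},"slide":{"type":"array"},"grip":{"type":"array"},"newtons":{"type":"number"}},"required":["turn","slide","grip"]}

```bash
mkdir -p pics; ls; python3 - <<'E'
from workcell import bot,eyes,nets
import cv2,numpy as np
s=bot.read_state();print(s)
for n in ["scene","top"]:
    p=eyes.read_camera(n);cv2.imwrite(f"pics/{n}0.png",p["img"][:,:,::-1]);print(n,p["position"],p["rotation"],p["intrinsics"])
E
```

```text
pics
{'time': 0.0, 'q': array([-1.25493357e+00,  2.64762630e-01,  1.60537996e+00, -3.10046649e-06,
        1.27366291e+00, -3.69038230e-02]), 'joint_vel': array([ 1.04088026e-03,  4.63927537e-04, -2.33297991e-03,  4.11646379e-04,
        3.68041049e-05, -2.05923379e-03]), 'joint_torque': array([-2.73075551e-03, -5.15118277e+01, -3.67310464e+01, -2.45432684e-04,
        1.28456918e-02,  2.17165656e-06]), 'tool_pos': array([ 0.23299174, -0.63278532,  0.24695235]), 'tcp_rot': array([-0.36206592,  2.03184743, -2.02733063]), 'wrist_force': array([ 0.484693  ,  0.63366886, -0.1580912 ]), 'torque': array([-0.05700397, -0.05308557,  0.04340328]), 'width': 1.004291522856821}
scene [1.20989974 1.13991987 1.27048747] [-0.67135565 -2.62220443  1.15900026] [[616.09828443   0.         310.59925413]
 [  0.         616.09828443 247.46650347]
 [  0.           0.           1.        ]]
top [ 0.3028586  -0.01310805  2.04267157] [-2.12420104  2.1467439  -0.14327544] [[601.4800057    0.         318.46414636]
 [  0.         601.4800057  232.15880802]
 [  0.           0.           1.        ]]
```

View pics/scene0.png

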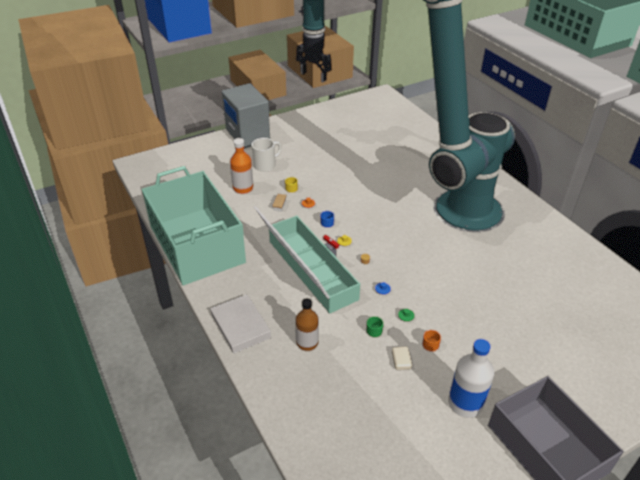

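View pics/top0.png

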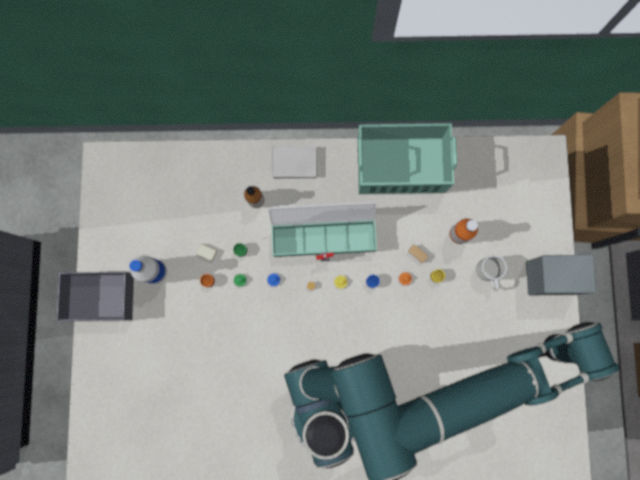

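```bash
cat > h.py <<'E'
from workcell import bot,eyes,nets
import cv2,numpy as np
from scipy.spatial.transform import Rotation as R
def cam(n): return eyes.read_camera(n)
def rot(p):
    r=np.array(p["rotation"]); return r if r.shape==(3,3) else R.from_rotvec(r).as_matrix()
def w(p,x): return rot(p)@np.array(x)+p["position"]
def cloud(p):
    K=p["intrinsics"];d=p["depth"];v,u=np.mgrid[:480,:640]
    c=np.stack([(u-K[0,2])/K[0,0]*d,(v-K[1,2])/K[1,1]*d,d],-1)
    P=c@rot(p).T+p["position"];P[d==0]=np.nan;return P
def save(p,n): cv2.imwrite(f"pics/{n}.png",p["img"][:,:,::-1])
E
python3 - <<'E'
from h import *
names="case cover_edge turnbutton_top tub_blue tub_orange tub_yellow tub_green lid_blue lid_orange lid_yellow lid_green soap tokens brush detergent softener mug spray".split()
for c in ["top","scene"]:
    p=cam(c)
    for n in names:
        r=nets.search_frame(n,p)
        print(c,n,[(round(float(a["conf"]),2),np.round(w(p,a["xyz"]),3).tolist()) for a in r[:2]])
print(bot.read_state()["time"]); print(R.from_rotvec(bot.read_state()["tcp_rot"]).as_matrix().round(3))
E
```

```text
top case [(0.75, [0.619, 0.002, 0.036]), (0.36, [0.655, 0.004, 0.121])]
top cover_edge [(0.79, [0.656, 0.005, 0.117]), (0.71, [0.453, 0.397, 0.007])]
top turnbutton_top [(0.62, [0.521, -0.002, 0.089])]
top tub_blue [(0.56, [0.441, -0.161, 0.006]), (0.19, [0.52, -0.004, 0.091])]
top tub_orange [(0.61, [0.454, 0.395, 0.007]), (0.19, [0.658, 0.004, 0.117])]
top tub_yellow [(0.49, [0.461, -0.378, 0.002])]
top tub_green [(0.58, [0.553, 0.289, 0.003])]
top lid_blue [(0.61, [0.446, 0.173, 0.009])]
top lid_orange [(0.53, [0.445, -0.268, 0.012])]
top lid_yellow []
top lid_green [(0.64, [0.448, 0.281, 0.009]), (0.19, [0.549, 0.397, 0.018])]
top soap [(0.63, [0.543, 0.396, 0.02])]
top tokens [(0.52, [0.653, 0.002, 0.118]), (0.37, [0.429, 0.045, 0.023])]
top brush [(0.6, [0.533, -0.314, 0.025]), (0.42, [0.477, -0.558, 0.029])]
top detergent [(0.96, [0.472, 0.561, 0.145]), (0.3, [0.52, 0.0, 0.091])]
top softener [(0.97, [0.593, -0.446, 0.128])]
top mug [(0.83, [0.477, -0.555, 0.029])]
top spray [(0.83, [0.722, 0.226, 0.103])]
scene case [(0.84, [0.575, 0.013, 0.034]), (0.3, [0.51, 0.595, 0.128])]
[... 365 characters left out ...]
559, 0.287, 0.021]), (0.54, [0.672, 0.041, 0.136])]
scene lid_blue [(0.74, [0.46, 0.176, 0.014])]
scene lid_orange [(0.69, [0.461, 0.177, 0.015]), (0.42, [0.455, -0.269, 0.013])]
scene lid_yellow [(0.48, [0.553, 0.407, 0.023])]
scene lid_green [(0.55, [0.457, 0.288, 0.011])]
scene soap [(0.94, [0.552, 0.406, 0.018])]
scene tokens [(0.65, [0.435, 0.05, 0.019]), (0.62, [0.544, -0.307, 0.025])]
scene brush [(0.64, [0.544, -0.308, 0.026])]
scene detergent []
scene softener [(0.63, [0.612, -0.436, 0.093])]
scene mug [(0.82, [0.481, -0.531, 0.058])]
scene spray [(0.7, [0.744, 0.253, 0.087]), (0.68, [0.673, 0.038, 0.137])]
2.0
[[-0.938 -0.     0.345]
 [-0.345  0.    -0.938]
 [-0.    -1.    -0.   ]]
```

jog_arm(turn=[[0, 0.12, 0], [0, 0.12, 0], [0, 0.1125, 0], [0, 0, 0], [0, 0, 0]], slide=[[0, -20, 0], [0, -20, 0], [0, -10, 0], [-22, 0, -38], [-22, 0, -38]], grip=[100, 100, 100, 100, 100])

```text
time: 2.5
tool_pos: [0.2772, -0.5576, 0.2988]
tcp_rot: [-0.003, -2.219, 2.222]
wrist_force: [-0.5, 0.2, 0.5]
width: 1.0
```

```bash
python3 - <<'E'
from h import *
p=cam("top");P=cloud(p);img=p["img"]
hsv=cv2.cvtColor(img,cv2.COLOR_RGB2HSV)
# case: mint points near z 0.066
m=(abs(P[...,2]-0.066)<0.006)&(P[...,0]>.5)&(P[...,0]<.66)&(abs(P[...,1])<.22)
q=P[m][:,:2];print(len(q));r=cv2.minAreaRect(q.astype(np.float32)*1000);print("rim",r)
s=bot.read_state();print(s["tool_pos"],s["time"]);print(R.from_rotvec(s["tcp_rot"]).as_matrix().round(3))
m=(P[...,2]>0.08)&(P[...,0]>.6)&(P[...,0]<.75)&(abs(P[...,1])<.22)
q=P[m];print("cover",q.min(0),q.max(0))
wp=cam("wrist");print(wp["position"],rot(wp).round(3),wp["intrinsics"]);save(wp,"w1")
E
```

```text
425
rim ((576.7710571289062, 1.811492919921875), (136.33982849121094, 345.3721008300781), 2.505113363265991)
[ 0.28068637 -0.55108512  0.29848604] 2.55
[[-1.     0.003  0.001]
 [-0.001  0.005 -1.   ]
 [-0.003 -1.    -0.005]]
cover [ 0.62654461 -0.21868139  0.0800602 ] [0.74913636 0.2197066  0.16745712]
[ 0.34782464 -0.55248494  0.42347824] [[-0.    -0.963 -0.27 ]
 [-1.    -0.001  0.004]
 [-0.004  0.27  -0.963]] [[406.88849711   0.         324.14118924]
 [  0.         406.88849711 239.69766389]
 [  0.           0.           1.        ]]
```

jog_arm(turn=[[0, 0, 0], [0, 0, 0], [0, 0, 0], [0, 0, 0], [0, 0, 0]], slide=[[-25, 0, -42], [-25, 0, -42], [-25, 0, -42], [-25, 0, -42], [-25, 0, -42]], grip=[100, 100, 100, 100, 100])

```text
time: 3.1
tool_pos: [0.4027, -0.3463, 0.2986]
tcp_rot: [0.001, 2.22, -2.222]
wrist_force: [1.0, -1.3, 0.0]
width: 0.998
```

```bash
cat >> h.py <<'E'
names8="tub_blue tub_orange tub_yellow tub_green lid_blue lid_orange lid_yellow lid_green".split()
def st():
    s=bot.read_state();print("t",round(s["time"],2),"tcp",np.round(s["tool_pos"],4),"w",round(s["width"],3),"F",np.round(s["wrist_force"],1));print(R.from_rotvec(s["tcp_rot"]).as_matrix().round(3).tolist());return s
HUE={"blue":(105,125),"orange":(4,17),"yellow":(22,32),"green":(55,85)}
def blobs(p,zmin=0.004,zmax=0.12):
    """colour blobs; print circle of the topmost flat layer"""
    P=cloud(p);h=cv2.cvtColor(p["img"],cv2.COLOR_RGB2HSV)
    for c,(a,b) in HUE.items():
        m=((h[...,0]>=a)&(h[...,0]<=b)&(h[...,1]>130)&(h[...,2]>40)).astype(np.uint8)
        n,l,stt,cen=cv2.connectedComponentsWithStats(m)
        for i in range(1,n):
            if stt[i,4]<80: continue
            q=P[l==i];q=q[~np.isnan(q[:,0])]
            if len(q)<20: continue
            lo,hi=np.percentile(q,1,0),np.percentile(q,99,0)
            print(c,"px",cen[i].round(),stt[i,4],"bbox ctr",((lo+hi)/2).round(4)[:2],"size",(hi-lo).round(3),"zhi",hi[2].round(3))
E
python3 - <<'E'
from h import *
st();p=cam("wrist");save(p,"w2");blobs(p)
E
```

```text
t 3.1 tcp [ 0.4027 -0.3463  0.2986] w 0.998 F [ 1.  -1.3  0. ]
[[-1.0, 0.001, -0.0], [0.0, -0.001, -1.0], [-0.001, -1.0, 0.001]]
blue px [128. 155.] 1718 bbox ctr [ 0.4423 -0.1637] size [0.041 0.043 0.035] zhi 0.036
orange px [437.   9.] 191 bbox ctr [ 0.5717 -0.4534] size [0.014 0.034 0.014] zhi 0.021
orange px [249. 146.] 1628 bbox ctr [ 0.4501 -0.2736] size [0.041 0.041 0.019] zhi 0.028
yellow px [359. 139.] 1862 bbox ctr [ 0.457  -0.3805] size [0.041 0.042 0.035] zhi 0.036
yellow px [ 31. 154.] 1663 bbox ctr [ 0.4423 -0.0564] size [0.041 0.042 0.019] zhi 0.028
```

View pics/w2.png

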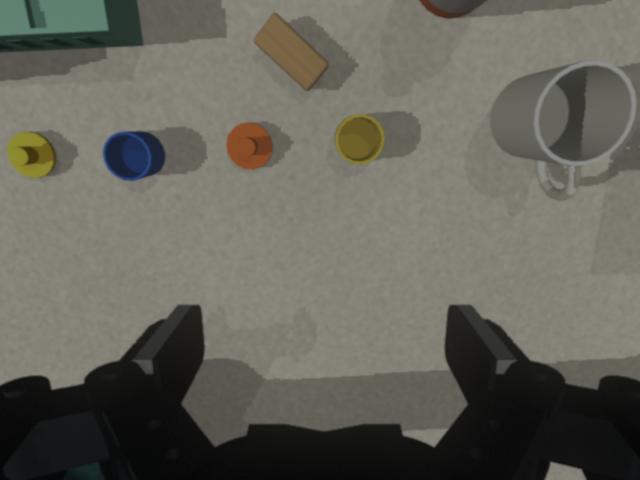

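jog_arm(turn=[[0, 0, 0], [0, 0, 0], [0, 0, 0], [0, 0, 0], [0, 0, 0]], slide=[[-20, -15, -43], [-20, -15, -43], [-20, -15, -43], [-20, -15, -43], [-20, -15, -43]], grip=[100, 100, 100, 100, 100])

```text
time: 3.65
tool_pos: [0.5027, -0.1313, 0.3743]
tcp_rot: [0.001, 2.22, -2.222]
wrist_force: [0.7, 0.0, 0.1]
width: 0.999
```

jog_arm(turn=[[0, 0, 0], [0, 0, 0], [0, 0, 0], [0, 0, 0], [0, 0, 0]], slide=[[0, -10, -42], [0, -10, -42], [0, -10, -42], [0, 0, -20], [0, 0, 0]], grip=[100, 100, 100, 100, 100])

```text
time: 4.15
tool_pos: [0.5024, 0.0156, 0.4041]
tcp_rot: [-0.003, 2.219, -2.218]
wrist_force: [0.5, -0.1, 0.2]
width: 1.001
```

```bash
python3 - <<'E'
from h import *
st();p=cam("wrist");save(p,"w3");blobs(p)
np.save("w3.npy",cloud(p))
E
```

```text
t 4.15 tcp [0.5024 0.0156 0.4041] w 1.001 F [ 0.5 -0.1  0.2]
[[-1.0, 0.002, 0.004], [-0.004, 0.0, -1.0], [-0.002, -1.0, -0.0]]
blue px [204. 219.] 795 bbox ctr [0.4514 0.1709] size [0.04  0.04  0.019] zhi 0.029
blue px [463. 228.] 775 bbox ctr [ 0.4424 -0.1617] size [0.041 0.043 0.035] zhi 0.037
orange px [ 28. 221.] 1564 bbox ctr [0.4515 0.393 ] size [0.042 0.044 0.034] zhi 0.036
orange px [544. 221.] 903 bbox ctr [ 0.4501 -0.2722] size [0.041 0.042 0.019] zhi 0.029
yellow px [625. 217.] 1033 bbox ctr [ 0.4575 -0.3786] size [0.042 0.042 0.035] zhi 0.037
yellow px [377. 226.] 846 bbox ctr [ 0.4416 -0.0551] size [0.041 0.04  0.019] zhi 0.029
green px [101. 138.] 667 bbox ctr [0.5535 0.2832] size [0.04  0.042 0.035] zhi 0.036
green px [114. 218.] 583 bbox ctr [0.4514 0.2859] size [0.039 0.038 0.02 ] zhi 0.029
```

View pics/w3.png

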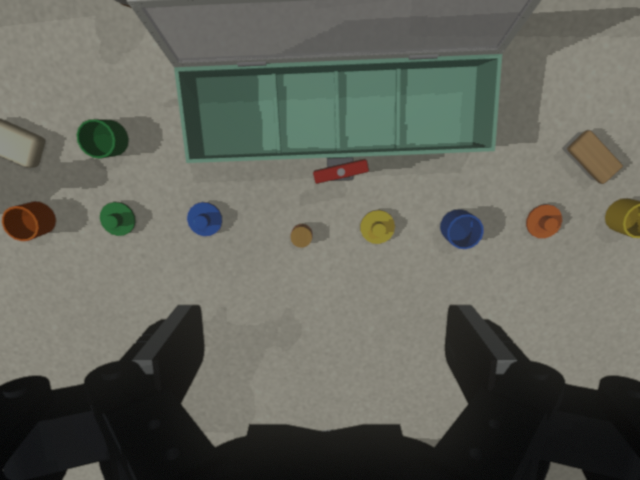

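```bash
python3 - <<'E'
import numpy as np,cv2
P=np.load("w3.npy")
m=(abs(P[...,2]-0.066)<0.004)&(P[...,0]>.5)&(P[...,0]<.70)&(abs(P[...,1])<.22)
v,u=np.nonzero(m);q=P[m]
# front rim: away from block
front=q[(q[:,0]<.56)&(abs(q[:,1])>.04)&(abs(q[:,1])<.16)];f=np.polyfit(front[:,1],front[:,0],1);print("front",f,len(front),front[:,0].min(),front[:,0].max())
far=q[(q[:,0]>.60)&(q[:,0]<.66)&(abs(q[:,1])<.15)];f2=np.polyfit(far[:,1],far[:,0],1);print("far",f2,len(far))
for lo,hi in[(.54,.57),(.57,.6),(.6,.63)]:
    e=q[(q[:,0]>lo)&(q[:,0]<hi)];L=e[e[:,1]>.1][:,1];Rr=e[e[:,1]<-.1][:,1]
    print(lo,L.min() if len(L) else 0,L.max() if len(L) else 0,Rr.min() if len(Rr) else 0,Rr.max() if len(Rr) else 0)
m=(P[...,2]>.081)&(P[...,2]<.095)&(P[...,0]>.49)&(P[...,0]<.56)&(abs(P[...,1])<.06);b=P[m];print("bar",b.mean(0),cv2.minAreaRect(b[:,:2].astype(np.float32)*1000))
c=P[(P[...,2]>.09)&(P[...,0]>.6)&(P[...,0]<.8)&(abs(P[...,1])<.1)];f=np.polyfit(c[:,0],c[:,2],1);print("cover slope",np.arctan2(f[0],1),c.min(0),c.max(0))
fl=P[(P[...,0]>.55)&(P[...,0]<.62)&(abs(P[...,1])<.16)];print("floor z",np.percentile(fl[:,2],[10,50]))
E
```

```text
front [-0.04070082  0.53766356] 821 0.5292359607853743 0.5455049930165368
far [-0.04024828  0.63461713] 2048
0.54 0.1660223162740056 0.171914566581343 -0.17579811178752303 -0.10005130806702739
0.57 0.16747981976084564 0.17323921208168716 -0.1746420984621689 -0.16884203364286052
0.6 0.10000427205121838 0.1745032035057214 -0.17378604771230913 -0.16778274707036472
bar [ 0.52216637 -0.0032498   0.08790886] ((521.6923828125, -3.3058109283447266), (14.302973747253418, 59.77983474731445), 12.92597484588623)
cover slope 1.1513119743637341 [ 0.6409704  -0.09996769  0.09000248] [0.67210029 0.09996875 0.15452201]
floor z [0.00192286 0.00318656]
```

jog_arm(turn=[[0, 0, 0], [0, 0, 0], [0, 0, 0], [0, 0, 0], [0, 0, 0]], slide=[[12, 46, 14], [12, 46, 14], [12, 46, 14], [12, 46, 14], [12, 46, 14]], grip=[60, 60, 60, 60, 60])

```text
time: 4.7
tool_pos: [0.4412, -0.0585, 0.1715]
tcp_rot: [-0.002, -2.22, 2.222]
wrist_force: [0.6, -0.3, -0.2]
width: 0.603
```

jog_arm(turn=[[0, 0, 0], [0, 0, 0]], slide=[[0, 30, 0], [0, 0, 0]], grip=[60, 60])

```text
time: 4.9
tool_pos: [0.4371, -0.0575, 0.1382]
tcp_rot: [0.009, -2.216, 2.213]
wrist_force: [0.4, -0.3, -0.1]
width: 0.595
```

```bash
python3 - <<'E'
from h import *
st();p=cam("wrist");save(p,"w4");blobs(p)
E
```

```text
t 4.9 tcp [ 0.4371 -0.0575  0.1382] w 0.595 F [ 0.4 -0.3 -0.1]
[[-1.0, -0.011, -0.002], [0.002, 0.001, -1.0], [0.011, -1.0, -0.001]]
blue px [494. 230.] 3918 bbox ctr [ 0.4424 -0.1613] size [0.042 0.043 0.034] zhi 0.036
orange px [634. 215.] 553 bbox ctr [ 0.4472 -0.2551] size [0.031 0.01  0.005] zhi 0.013
yellow px [319. 224.] 3735 bbox ctr [ 0.442  -0.0552] size [0.042 0.042 0.018] zhi 0.028
```

View pics/w4.png

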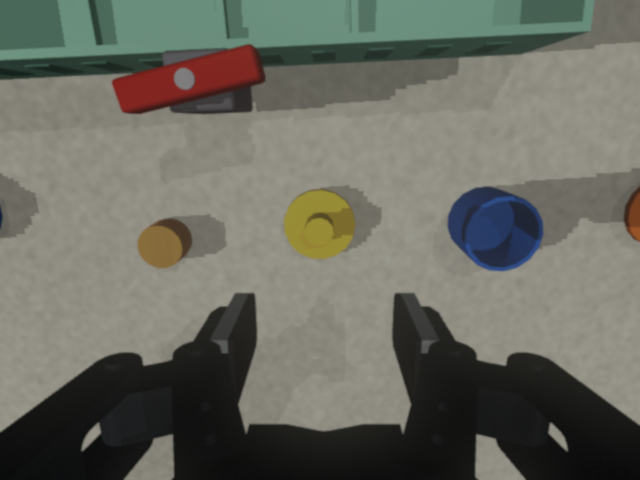

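jog_arm(turn=[[0, 0, 0], [0, 0, 0], [0, 0, 0]], slide=[[0, 40, -1], [0, 30, -1], [0, 0, 0]], grip=[60, 60, 60])

```text
time: 5.25
tool_pos: [0.4408, -0.0545, 0.072]
tcp_rot: [0.005, -2.22, 2.219]
wrist_force: [-0.6, 0.8, -0.1]
width: 0.6
```

```bash
python3 - <<'E'
from h import *
st()
E
```

```text
t 5.25 tcp [ 0.4408 -0.0545  0.072 ] w 0.6 F [-0.6  0.8 -0.1]
[[-1.0, -0.004, 0.0], [-0.0, 0.001, -1.0], [0.004, -1.0, -0.001]]
```

jog_arm(turn=[[0, 0, 0], [0, 0, 0], [0, 0, 0], [0, 0, 0], [0, 0, 0]], slide=[[-1, 28, 0], [0, 10, 0], [0, 0, 0], [0, 0, 0], [0, 0, 0]], grip=[60, 60, 0, 0, 0], newtons=30)

```text
time: 5.75
tool_pos: [0.4447, -0.0547, 0.0371]
tcp_rot: [0.003, 2.219, -2.22]
wrist_force: [0.5, -1.0, 4.4]
width: 0.184
```

jog_arm(turn=[[0, 0, 0], [0, 0, 0]], slide=[[0, 0, 0], [0, 0, 0]], grip=[0, 0])

```text
time: 5.95
tool_pos: [0.4447, -0.0547, 0.037]
tcp_rot: [0.003, 2.219, -2.22]
wrist_force: [-1.1, -0.9, 6.2]
width: 0.184
```

jog_arm(turn=[[0, 0, 0], [0, 0, 0], [0, 0, 0], [0, 0, 0]], slide=[[0, -20, 0], [0, -35, 0], [0, -35, 0], [0, 0, 0]], grip=[0, 0, 0, 0])

```text
time: 6.35
tool_pos: [0.4473, -0.0551, 0.131]
tcp_rot: [0.012, 2.214, -2.218]
wrist_force: [1.2, -1.2, 0.7]
width: 0.187
```

```bash
python3 - <<'E'
from h import *
st();p=cam("wrist");save(p,"w5");blobs(p)
E
```

```text
t 6.35 tcp [ 0.4473 -0.0551  0.131 ] w 0.187 F [ 1.2 -1.2  0.7]
[[-1.0, 0.011, 0.0], [-0.0, -0.002, -1.0], [-0.011, -1.0, 0.002]]
blue px [509. 256.] 3421 bbox ctr [ 0.4423 -0.162 ] size [0.042 0.042 0.034] zhi 0.036
blue px [457. 246.] 122 bbox ctr [ 0.4418 -0.1409] size [0.02  0.003 0.013] zhi 0.015
orange px [636. 239.] 258 bbox ctr [ 0.4466 -0.2534] size [0.025 0.007 0.005] zhi 0.012
yellow px [324. 296.] 6200 bbox ctr [ 0.4453 -0.056 ] size [0.043 0.04  0.019] zhi 0.122
```

View pics/w5.png

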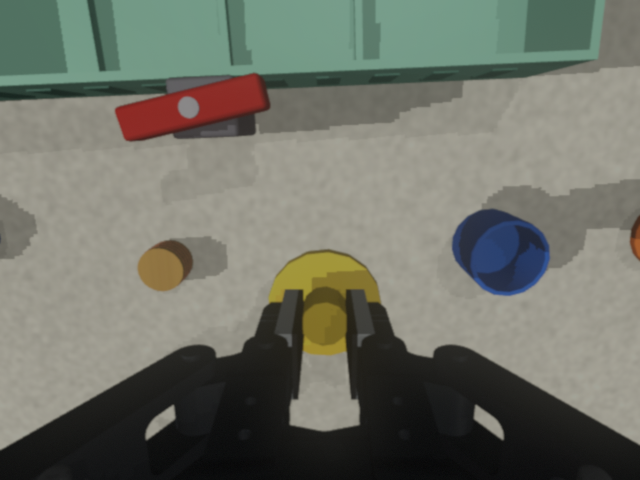

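jog_arm(turn=[[0, 0, 0], [0, 0, 0], [0, 0, 0], [0, 0, 0], [0, 0, 0]], slide=[[0, 0, 35], [-3, 0, 48], [-3, 0, 48], [-3, 0, 48], [-3, 0, 48]], grip=[0, 0, 0, 0, 0])

```text
time: 6.9
tool_pos: [0.454, -0.2825, 0.1238]
tcp_rot: [0.002, -2.222, 2.219]
wrist_force: [0.6, -0.5, -0.0]
width: 0.185
```

jog_arm(turn=[[0, 0, 0], [0, 0, 0], [0, 0, 0], [0, 0, 0]], slide=[[0, 0, 48], [0, 0, 33], [0, 0, 15], [0, 0, 0]], grip=[0, 0, 0, 0])

```text
time: 7.3
tool_pos: [0.4544, -0.3784, 0.124]
tcp_rot: [-0.001, -2.221, 2.218]
wrist_force: [0.4, -0.1, 0.1]
width: 0.187
```

```bash
python3 - <<'E'
from h import *
st();p=cam("wrist");save(p,"w6");blobs(p)
E
```

```text
t 7.3 tcp [ 0.4544 -0.3784  0.124 ] w 0.187 F [ 0.4 -0.1  0.1]
[[-1.0, -0.001, -0.002], [0.002, 0.001, -1.0], [0.001, -1.0, -0.001]]
blue px [  9. 258.] 952 bbox ctr [ 0.4425 -0.1819] size [0.033 0.009 0.018] zhi 0.019
orange px [451.  23.] 752 bbox ctr [ 0.5744 -0.4507] size [0.019 0.035 0.017] zhi 0.022
orange px [151. 245.] 4135 bbox ctr [ 0.4507 -0.2736] size [0.042 0.042 0.019] zhi 0.028
yellow px [325. 271.] 10150 bbox ctr [ 0.4554 -0.3799] size [0.049 0.041 0.113] zhi 0.115
```

View pics/w6.png

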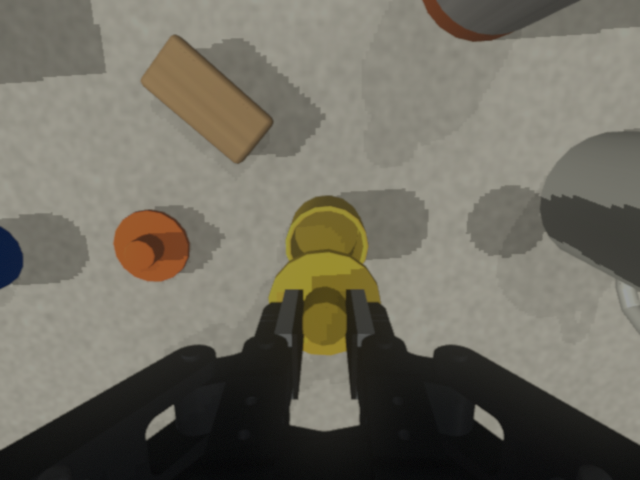

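```bash
cat >> h.py <<'E'
def circ(q):
    """fit circle to convex hull of xy"""
    (x,y),r=cv2.minEnclosingCircle((q[:,:2]*1000).astype(np.float32));return round(x,1),round(y,1),round(r,1)
def cmask(p,c):
    h=cv2.cvtColor(p["img"],cv2.COLOR_RGB2HSV);a,b=HUE[c]
    return (h[...,0]>=a)&(h[...,0]<=b)&(h[...,1]>130)&(h[...,2]>40)
def layer(p,c,z0,z1,box=None):
    P=cloud(p);m=cmask(p,c)&(P[...,2]>z0)&(P[...,2]<z1)
    if box: m&=(abs(P[...,0]-box[0])<.04)&(abs(P[...,1]-box[1])<.04)
    m=cv2.morphologyEx(m.astype(np.uint8),cv2.MORPH_OPEN,np.ones((2,2)))>0
    q=P[m];return (circ(q),len(q),q[:,2].mean().round(4)) if len(q)>10 else None
E
python3 - <<'E'
from h import *
p=cam("wrist");print(layer(p,"yellow",.085,.105),layer(p,"yellow",.033,.04));print(layer(p,"orange",.008,.016,(.45,-.273)))
E
```

```text
((420.9, -378.2, 53.7), 4226, np.float64(nan)) ((454.3, -385.1, 27.8), 814, np.float64(nan))
((446.7, -272.0, 26.6), 3149, np.float64(nan))
```

```bash
cat >> h.py <<'E'
def circ(q):
    """centre from mid-ranges over 12 directions (robust percentiles), least squares"""
    A=[];b=[];w_=[]
    for t in np.arange(0,np.pi,np.pi/12):
        d=np.array([np.cos(t),np.sin(t)]);s=q[:,:2]@d;lo,hi=np.percentile(s,[.7,99.3]);A.append(d);b.append((lo+hi)/2);w_.append(hi-lo)
    c=np.linalg.lstsq(np.array(A),np.array(b),rcond=None)[0];return (c*1000).round(1).tolist(),np.round([min(w_)*1000,max(w_)*1000],1).tolist()
def layer(p,c,z0,z1,box=None,r=.045):
    P=cloud(p);m=cmask(p,c)&(P[...,2]>z0)&(P[...,2]<z1)
    if box: m&=(abs(P[...,0]-box[0])<r)&(abs(P[...,1]-box[1])<r)
    q=P[m];return (circ(q),len(q),q[:,2].mean().round(4)) if len(q)>10 else None
E
python3 - <<'E'
from h import *
p=cam("wrist");print(layer(p,"yellow",.08,.105),layer(p,"yellow",.033,.04));print(layer(p,"orange",.008,.016,(.45,-.273)))
E
```

```text
(([453.1, -376.6], [38.5, 44.2]), 4239, np.float64(0.0982)) (([461.5, -380.7], [32.2, 44.0]), 809, np.float64(0.035))
(([450.5, -273.6], [42.8, 43.6]), 3147, np.float64(0.0112))
```

jog_arm(turn=[[0, 0, 0], [0, 0, 0], [0, 0, 0], [0, 0, 0], [0, 0, 0]], slide=[[-4.5, 10, 1.5], [0, 25, 0], [0, 12, 0], [0, 6, 0], [0, 5, 0]], grip=[0, 0, 0, 0, 0])

```text
time: 7.95
tool_pos: [0.4596, -0.3781, 0.0665]
tcp_rot: [-0.002, 2.222, -2.22]
wrist_force: [-0.1, -0.6, 0.5]
width: 0.189
```

jog_arm(turn=[[0, 0, 0], [0, 0, 0]], slide=[[0, 0, 0], [0, 0, 0]], grip=[0, 0])

```text
time: 8.15
tool_pos: [0.4601, -0.3791, 0.0679]
tcp_rot: [0.0, 2.22, -2.222]
wrist_force: [-1.6, 0.6, -1.3]
width: 0.184
```

jog_arm(turn=[[0, 0, 0], [0, 0, 0], [0, 0, 0], [0, 0, 0], [0, 0, 0]], slide=[[0, 0, 0], [0, 0, 0], [0, -25, 0], [0, -40, 0], [0, -15, 0]], grip=[60, 60, 100, 100, 100])

```text
time: 8.65
tool_pos: [0.4615, -0.3806, 0.1517]
tcp_rot: [0.005, 2.214, -2.224]
wrist_force: [1.2, -0.9, 1.4]
width: 0.996
```

```bash
python3 - <<'E'
from h import *
st();p=cam("wrist");save(p,"w7");blobs(p);print(layer(p,"yellow",.036,.045))
E
```

```text
t 8.65 tcp [ 0.4615 -0.3806  0.1517] w 0.996 F [ 1.2 -0.9  1.4]
[[-1.0, 0.005, 0.0], [-0.0, -0.004, -1.0], [-0.005, -1.0, 0.004]]
blue px [ 19. 257.] 2505 bbox ctr [ 0.4436 -0.1695] size [0.041 0.033 0.034] zhi 0.036
orange px [422.  38.] 593 bbox ctr [ 0.5817 -0.4462] size [0.033 0.036 0.015] zhi 0.021
orange px [527.  13.] 3398 bbox ctr [ 0.5706 -0.4582] size [0.011 0.039 0.032] zhi 0.123
orange px [164. 245.] 3334 bbox ctr [ 0.4507 -0.2736] size [0.042 0.042 0.018] zhi 0.028
yellow px [321. 243.] 4630 bbox ctr [ 0.4584 -0.3802] size [0.043 0.041 0.046] zhi 0.057
(([457.9, -380.3], [42.5, 43.5]), 3311, np.float64(0.0402))
```

View pics/w7.png

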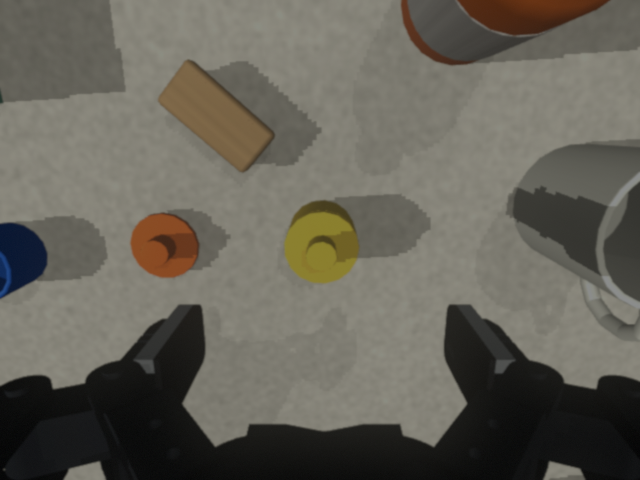

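jog_arm(turn=[[0, 0, 0], [0, 0, 0], [0, 0, 0], [0, 0, 0], [0, 0, 0]], slide=[[1, 40, 0], [0, 45, 0], [0, 28, 0], [0, 10, 0], [0, 0, 0]], grip=[100, 100, 100, 100, 100])

```text
time: 9.2
tool_pos: [0.4571, -0.3775, 0.0219]
tcp_rot: [0.004, -2.223, 2.216]
wrist_force: [0.3, -0.8, -0.4]
width: 1.004
```

jog_arm(turn=[[0, 0, 0], [0, 0, 0], [0, 0, 0], [0, 0, 0], [0, 0, 0]], slide=[[0, 0, 0], [0, 0, 0], [0, 0, 0], [0, 0, 0], [0, 0, 0]], grip=[0, 0, 0, 0, 0], newtons=30)

```text
time: 9.7
tool_pos: [0.4601, -0.3802, 0.0266]
tcp_rot: [0.003, 2.217, -2.223]
wrist_force: [-0.7, 0.3, 6.2]
width: 0.535
```

jog_arm(turn=[[0, 0, 0], [0, 0, 0], [0, 0, 0], [0, 0, 0], [0, 0, 0]], slide=[[0, 0, 0], [0, -16, 0], [0, 0, 0], [0, 0, 0], [0, 0, 0]], grip=[80, 80, 80, 0, 0])

```text
time: 10.2
tool_pos: [0.4589, -0.3791, 0.0411]
tcp_rot: [0.0, 2.221, -2.222]
wrist_force: [-0.6, 1.1, 5.0]
width: 0.528
```

jog_arm(turn=[[0, 0, 0], [0, 0, 0]], slide=[[0, 0, 0], [0, 0, 0]], grip=[0, 0])

```text
time: 10.4
tool_pos: [0.4589, -0.379, 0.0411]
tcp_rot: [0.0, 2.221, -2.221]
wrist_force: [-1.5, 1.7, 6.5]
width: 0.527
```

jog_arm(turn=[[0, 0, 0], [0, 0, 0], [0, 0, 0], [0, 0, 0], [0, 0, 0]], slide=[[0, 0, 0], [0, 7, 0], [0, 0, 0], [0, 0, 0], [0, 0, 0]], grip=[80, 80, 80, 0, 0])

```text
time: 10.9
tool_pos: [0.4585, -0.3787, 0.0331]
tcp_rot: [0.001, -2.222, 2.221]
wrist_force: [-0.2, -0.9, -0.6]
width: 0.53
```

jog_arm(turn=[[0, 0, 0], [0, 0, 0], [0, 0, 0], [0, 0, 0]], slide=[[0, 0, 0], [0, -20, 0], [0, -35, 0], [0, -25, 0]], grip=[0, 0, 0, 0])

```text
time: 11.3
tool_pos: [0.4587, -0.379, 0.1144]
tcp_rot: [-0.0, 2.221, -2.221]
wrist_force: [0.1, 0.4, 0.0]
width: 0.534
```

```bash
python3 - <<'E'
from h import *
st();p=cam("wrist");save(p,"w8");blobs(p)
E
```

```text
t 11.3 tcp [ 0.4587 -0.379   0.1144] w 0.534 F [0.1 0.4 0. ]
[[-1.0, 0.0, 0.0], [-0.0, -0.0, -1.0], [-0.0, -1.0, 0.0]]
blue px [  4. 271.] 355 bbox ctr [ 0.4404 -0.1832] size [0.025 0.006 0.009] zhi 0.01
orange px [453.  26.] 854 bbox ctr [ 0.5756 -0.4495] size [0.021 0.035 0.017] zhi 0.022
orange px [144. 257.] 4414 bbox ctr [ 0.4506 -0.2737] size [0.042 0.042 0.018] zhi 0.028
yellow px [324. 326.] 17176 bbox ctr [ 0.4592 -0.3798] size [0.043 0.043 0.051] zhi 0.139
```

View pics/w8.png

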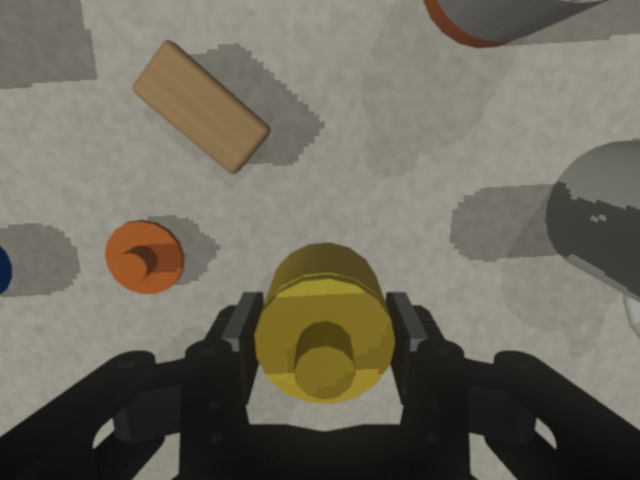

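jog_arm(turn=[[0, 0, 0], [0, 0, 0], [0, 0, 0], [0, 0, 0], [0, 0, 0]], slide=[[-15, -10, -30], [-22, -10, -43], [-22, 0, -43], [-22, 0, -43], [-22, 0, -43]], grip=[0, 0, 0, 0, 0])

```text
time: 11.85
tool_pos: [0.5619, -0.1751, 0.1329]
tcp_rot: [-0.0, -2.221, 2.221]
wrist_force: [0.7, -1.2, -1.8]
width: 0.533
```

jog_arm(turn=[[0, 0, 0], [0, 0, 0], [0, 0, 0], [0, 0, 0]], slide=[[-18, 0, -36], [-11, 0, -20], [0, 0, 0], [0, 0, 0]], grip=[0, 0, 0, 0])

```text
time: 12.25
tool_pos: [0.5902, -0.1204, 0.1325]
tcp_rot: [-0.004, 2.221, -2.221]
wrist_force: [0.0, -0.3, -0.4]
width: 0.533
```

```bash
python3 - <<'E'
from h import *
st();p=cam("wrist");save(p,"w9");blobs(p)
E
```

```text
t 12.25 tcp [ 0.5902 -0.1204  0.1325] w 0.533 F [ 0.  -0.3 -0.4]
[[-1.0, -0.001, 0.002], [-0.002, -0.0, -1.0], [0.001, -1.0, 0.0]]
blue px [376. 414.] 939 bbox ctr [ 0.4572 -0.1584] size [0.016 0.035 0.024] zhi 0.027
orange px [545. 433.] 322 bbox ctr [ 0.5214 -0.2238] size [0.15  0.111 0.17 ] zhi 0.188
orange px [105. 431.] 131 bbox ctr [0.4951 0.0005] size [0.11  0.083 0.133] zhi 0.135
yellow px [324. 326.] 17206 bbox ctr [ 0.5907 -0.1212] size [0.043 0.043 0.051] zhi 0.157
```

View pics/w9.png

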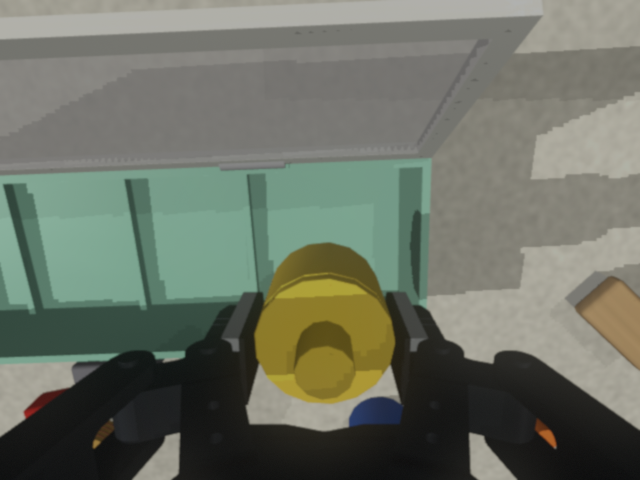

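jog_arm(turn=[[0, 0, 0], [0, 0, 0], [0, 0, 0], [0, 0, 0], [0, 0, 0]], slide=[[0, 30, 0], [0, 35, 0], [0, 20, 0], [0, 8, 0], [0, 3, 0]], grip=[0, 0, 0, 0, 0])

```text
time: 12.8
tool_pos: [0.5888, -0.1216, 0.0371]
tcp_rot: [0.002, -2.22, 2.218]
wrist_force: [-6.5, 3.4, 10.2]
width: 0.533
```

```bash
python3 - <<'E'
from h import *
st();p=cam("wrist");save(p,"w10")
E
```

```text
t 12.8 tcp [ 0.5888 -0.1216  0.0371] w 0.533 F [-6.5  3.4 10.2]
[[-1.0, -0.004, -0.002], [0.002, 0.001, -1.0], [0.004, -1.0, -0.001]]
```

View pics/w10.png

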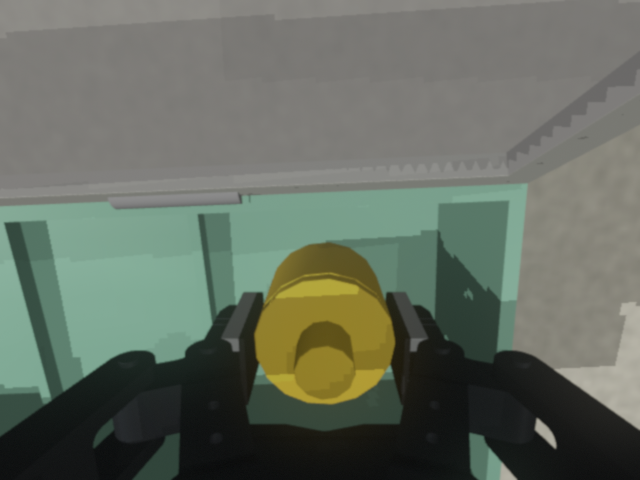

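jog_arm(turn=[[0, 0, 0], [0, 0, 0], [0, 0, 0], [0, 0, 0], [0, 0, 0]], slide=[[0, 0, 0], [0, 0, 0], [0, -20, 0], [0, -40, 0], [0, -40, 0]], grip=[63, 63, 63, 63, 63])

```text
time: 13.35
tool_pos: [0.5902, -0.1214, 0.1381]
tcp_rot: [0.001, -2.221, 2.222]
wrist_force: [-0.2, -0.5, -0.2]
width: 0.631
```

jog_arm(turn=[[0, 0, 0], [0, 0, 0], [0, 0, 0]], slide=[[0, -40, 0], [25, -20, 30], [40, 0, 30]], grip=[63, 63, 63])

```text
time: 13.65
tool_pos: [0.5301, -0.1831, 0.2038]
tcp_rot: [0.01, 2.208, -2.22]
wrist_force: [0.4, -1.5, 0.7]
width: 0.627
```

```bash
python3 - <<'E'
from h import *
st();p=cam("wrist");save(p,"w11");blobs(p)
E
```

```text
t 13.65 tcp [ 0.5301 -0.1831  0.2038] w 0.627 F [ 0.4 -1.5  0.7]
[[-1.0, 0.012, 0.003], [-0.003, -0.006, -1.0], [-0.012, -1.0, 0.006]]
blue px [297. 323.] 1515 bbox ctr [ 0.4427 -0.1625] size [0.042 0.042 0.034] zhi 0.036
orange px [435. 298.] 875 bbox ctr [ 0.4905 -0.2556] size [0.098 0.077 0.194] zhi 0.203
orange px [ 61. 318.] 157 bbox ctr [0.4378 0.0389] size [0.014 0.016 0.015] zhi 0.018
yellow px [235. 140.] 3734 bbox ctr [ 0.5887 -0.1238] size [0.041 0.043 0.038] zhi 0.061
```

View pics/w11.png

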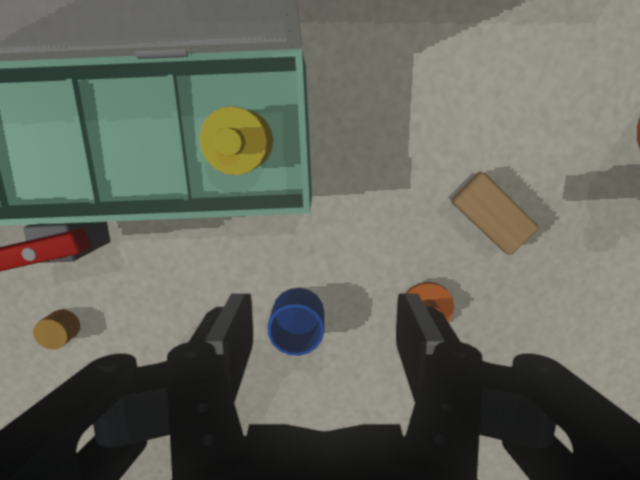

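jog_arm(turn=[[0, 0, 0], [0, 0, 0], [0, 0, 0], [0, 0, 0], [0, 0, 0]], slide=[[18, 20, 23], [22, 30, 27], [22, 35, 27], [12, 27, 15], [0, 0, 0]], grip=[55, 55, 55, 55, 55])

```text
time: 14.2
tool_pos: [0.4472, -0.2729, 0.0814]
tcp_rot: [0.004, -2.22, 2.213]
wrist_force: [0.0, 1.2, 0.5]
width: 0.548
```

jog_arm(turn=[[0, 0, 0]], slide=[[0, 0, 0]], grip=[55])

```text
time: 14.3
tool_pos: [0.4515, -0.2733, 0.0854]
tcp_rot: [-0.002, -2.221, 2.22]
wrist_force: [0.5, -0.5, 0.1]
width: 0.551
```

```bash
python3 - <<'E'
from h import *
st();p=cam("wrist");print(layer(p,"orange",.008,.016,(.45,-.273)))
E
```

```text
t 14.3 tcp [ 0.4515 -0.2733  0.0854] w 0.551 F [ 0.5 -0.5  0.1]
[[-1.0, -0.0, -0.001], [0.001, 0.0, -1.0], [0.0, -1.0, -0.0]]
(([450.5, -273.0], [42.7, 43.3]), 4412, np.float64(0.0113))
```

jog_arm(turn=[[0, 0, 0], [0, 0, 0], [0, 0, 0], [0, 0, 0], [0, 0, 0]], slide=[[0, 32, 0], [0, 16, 0], [0, 0, 0], [0, 0, 0], [0, 0, 0]], grip=[55, 55, 0, 0, 0])

```text
time: 14.85
tool_pos: [0.4536, -0.2735, 0.0393]
tcp_rot: [0.002, 2.217, -2.222]
wrist_force: [-0.5, 0.1, 0.8]
width: 0.186
```

jog_arm(turn=[[0, 0, 0], [0, 0, 0], [0, 0, 0], [0, 0, 0], [0, 0, 0]], slide=[[0, 0, 0], [0, -20, 0], [0, -40, 0], [0, -20, -30], [0, 0, -48]], grip=[0, 0, 0, 0, 0])

```text
time: 15.35
tool_pos: [0.4558, -0.1977, 0.1229]
tcp_rot: [0.015, 2.212, -2.224]
wrist_force: [0.1, 0.0, -0.4]
width: 0.182
```

jog_arm(turn=[[0, 0, 0], [0, 0, 0], [0, 0, 0], [0, 0, 0], [0, 0, 0]], slide=[[0, 0, -48], [0, 0, -48], [0, 0, -48], [0, 0, -48], [0, 0, -48]], grip=[0, 0, 0, 0, 0])

```text
time: 15.85
tool_pos: [0.4519, 0.047, 0.1185]
tcp_rot: [0.003, 2.22, -2.22]
wrist_force: [0.9, 0.0, 0.1]
width: 0.18
```

```bash
python3 - <<'E'
from h import *
st();p=cam("wrist");save(p,"w12");blobs(p)
E
```

```text
t 15.85 tcp [0.4519 0.047  0.1185] w 0.18 F [0.9 0.  0.1]
[[-1.0, 0.003, -0.0], [0.0, 0.0, -1.0], [-0.003, -1.0, -0.0]]
blue px [114. 243.] 4284 bbox ctr [0.4517 0.1709] size [0.042 0.042 0.018] zhi 0.028
blue px [631. 259.] 706 bbox ctr [ 0.4395 -0.1425] size [0.027 0.007 0.016] zhi 0.016
orange px [324. 295.] 6134 bbox ctr [0.4492 0.0463] size [0.043 0.04  0.02 ] zhi 0.11
yellow px [625.  14.] 944 bbox ctr [ 0.5736 -0.1095] size [0.015 0.016 0.022] zhi 0.026
```

View pics/w12.png

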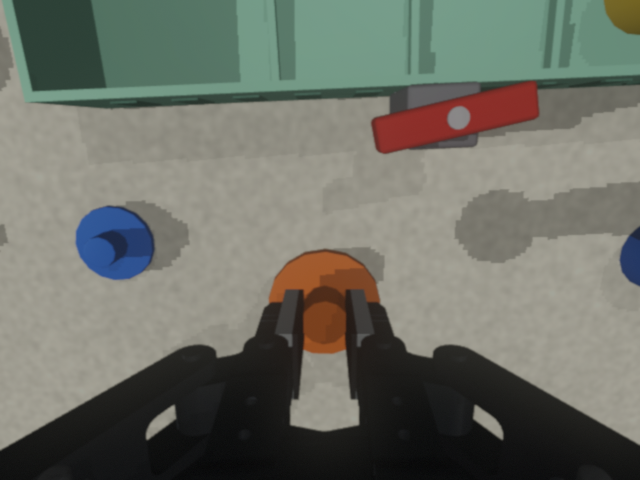

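jog_arm(turn=[[0, 0, 0], [0, 0, 0], [0, 0, 0], [0, 0, 0], [0, 0, 0]], slide=[[0, 0, -48], [0, 0, -48], [0, 0, -48], [0, 0, -48], [0, 0, -48]], grip=[0, 0, 0, 0, 0])

```text
time: 16.4
tool_pos: [0.4517, 0.2872, 0.1184]
tcp_rot: [0.002, 2.221, -2.219]
wrist_force: [1.3, -1.0, 0.7]
width: 0.182
```

jog_arm(turn=[[0, 0, 0], [0, 0, 0], [0, 0, 0], [0, 0, 0], [0, 0, 0]], slide=[[0, 0, -48], [0, 0, -38], [0, 0, -16], [0, 0, -6], [0, 0, 0]], grip=[0, 0, 0, 0, 0])

```text
time: 16.9
tool_pos: [0.4515, 0.3928, 0.1174]
tcp_rot: [-0.001, 2.22, -2.222]
wrist_force: [-0.8, -0.3, -0.1]
width: 0.184
```

```bash
python3 - <<'E'
from h import *
st();p=cam("wrist");save(p,"w13");blobs(p);print(layer(p,"orange",.07,.1),layer(p,"orange",.033,.04))
E
```

```text
t 16.9 tcp [0.4515 0.3928 0.1174] w 0.184 F [-0.8 -0.3 -0.1]
[[-1.0, -0.0, 0.001], [-0.001, -0.001, -1.0], [0.0, -1.0, 0.001]]
blue px [ 21. 201.] 5598 bbox ctr [0.4831 0.5428] size [0.065 0.017 0.035] zhi 0.066
orange px [322. 274.] 9401 bbox ctr [0.4501 0.3937] size [0.045 0.042 0.105] zhi 0.107
green px [553.  50.] 4778 bbox ctr [0.5526 0.2853] size [0.04  0.042 0.035] zhi 0.036
green px [516. 261.] 197 bbox ctr [0.4423 0.2802] size [0.013 0.023 0.018] zhi 0.029
(([449.7, 392.0], [38.7, 44.0]), 4340, np.float64(0.0899)) (([456.2, 395.6], [28.0, 43.9]), 761, np.float64(0.035))
```

View pics/w13.png

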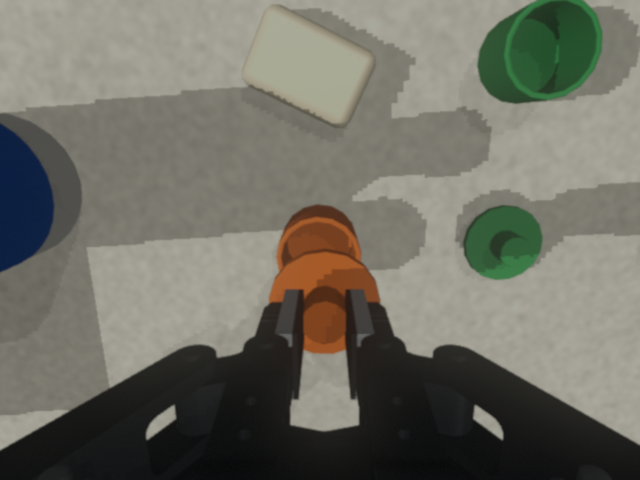

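jog_arm(turn=[[0, 0, 0], [0, 0, 0], [0, 0, 0], [0, 0, 0], [0, 0, 0]], slide=[[-2, 8, -2], [0, 20, 0], [0, 12, 0], [0, 6, 0], [0, 3, 0]], grip=[0, 0, 0, 0, 0])

```text
time: 17.45
tool_pos: [0.4528, 0.3937, 0.0679]
tcp_rot: [0.002, -2.218, 2.223]
wrist_force: [-4.9, -5.7, 15.4]
width: 0.186
```

jog_arm(turn=[[0, 0, 0]], slide=[[0, 0, 0]], grip=[0])

```text
time: 17.55
tool_pos: [0.4536, 0.3947, 0.0684]
tcp_rot: [-0.0, -2.221, 2.222]
wrist_force: [0.4, -0.3, -0.3]
width: 0.185
```

jog_arm(turn=[[0, 0, 0], [0, 0, 0], [0, 0, 0], [0, 0, 0], [0, 0, 0]], slide=[[0, 0, 0], [0, 0, 0], [0, -25, 0], [0, -40, 0], [0, -10, 0]], grip=[60, 60, 90, 90, 90])

```text
time: 18.05
tool_pos: [0.4559, 0.3972, 0.1482]
tcp_rot: [0.007, 2.224, -2.212]
wrist_force: [1.0, 0.6, 1.3]
width: 0.898
```

```bash
python3 - <<'E'
from h import *
st();p=cam("wrist");save(p,"w14");blobs(p);print(layer(p,"orange",.036,.045))
E
```

```text
t 18.05 tcp [0.4559 0.3972 0.1482] w 0.898 F [1.  0.6 1.3]
[[-1.0, 0.006, 0.0], [-0.0, 0.005, -1.0], [-0.006, -1.0, -0.005]]
blue px [ 40. 199.] 11675 bbox ctr [0.4873 0.5476] size [0.072 0.027 0.072] zhi 0.103
blue px [633. 243.] 507 bbox ctr [0.4479 0.1894] size [0.03  0.011 0.005] zhi 0.013
orange px [328. 246.] 4761 bbox ctr [0.4513 0.3943] size [0.043 0.042 0.047] zhi 0.057
green px [527.  73.] 870 bbox ctr [0.5529 0.2852] size [0.043 0.044 0.003] zhi 0.037
green px [536.  73.] 214 bbox ctr [0.5546 0.2676] size [0.011 0.007 0.011] zhi 0.013
green px [514.  82.] 162 bbox ctr [0.5494 0.2794] size [0.013 0.011 0.003] zhi 0.005
green px [486. 240.] 1609 bbox ctr [0.4509 0.2877] size [0.04  0.037 0.019] zhi 0.029
(([451.0, 394.1], [42.6, 43.5]), 3386, np.float64(0.0402))
```

View pics/w14.png

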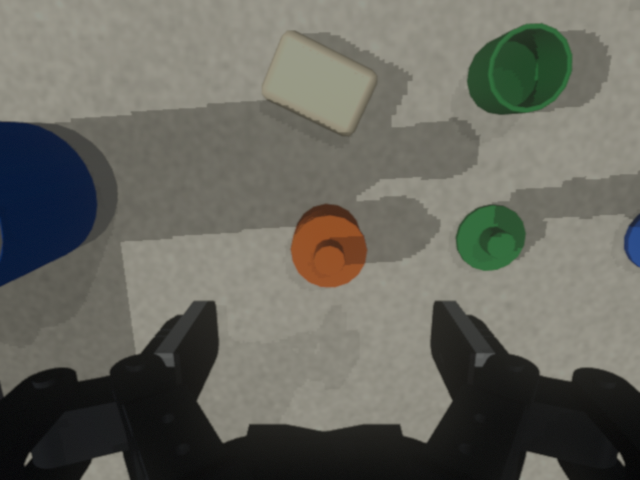

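jog_arm(turn=[[0, 0, 0], [0, 0, 0], [0, 0, 0], [0, 0, 0], [0, 0, 0]], slide=[[1.5, 35, 0.5], [0, 40, 0], [0, 25, 0], [0, 8, 0], [0, 0, 0]], grip=[90, 90, 90, 90, 0])

```text
time: 18.6
tool_pos: [0.4505, 0.3935, 0.0331]
tcp_rot: [0.004, -2.217, 2.223]
wrist_force: [0.3, 0.8, 0.1]
width: 0.751
```

jog_arm(turn=[[0, 0, 0], [0, 0, 0], [0, 0, 0], [0, 0, 0], [0, 0, 0]], slide=[[0, 0, 0], [0, 0, 0], [0, -25, 0], [0, -40, 0], [0, -35, 0]], grip=[0, 0, 0, 0, 0])

```text
time: 19.1
tool_pos: [0.4523, 0.395, 0.1378]
tcp_rot: [0.001, 2.222, -2.219]
wrist_force: [0.9, 0.0, -0.3]
width: 0.526
```

```bash
python3 - <<'E'
from h import *
st();p=cam("wrist");save(p,"w15");blobs(p)
E
```

```text
t 19.1 tcp [0.4523 0.395  0.1378] w 0.526 F [ 0.9  0.  -0.3]
[[-1.0, 0.001, 0.0], [-0.0, 0.001, -1.0], [-0.001, -1.0, -0.001]]
blue px [ 33. 194.] 9447 bbox ctr [0.4863 0.546 ] size [0.071 0.024 0.058] zhi 0.089
blue px [636. 242.] 171 bbox ctr [0.4457 0.1917] size [0.019 0.006 0.006] zhi 0.013
orange px [324. 325.] 16006 bbox ctr [0.4511 0.3941] size [0.043 0.042 0.051] zhi 0.158
green px [532.  68.] 810 bbox ctr [0.552  0.2853] size [0.041 0.044 0.003] zhi 0.037
green px [536.  64.] 445 bbox ctr [0.5535 0.2725] size [0.015 0.016 0.016] zhi 0.017
```

View pics/w15.png

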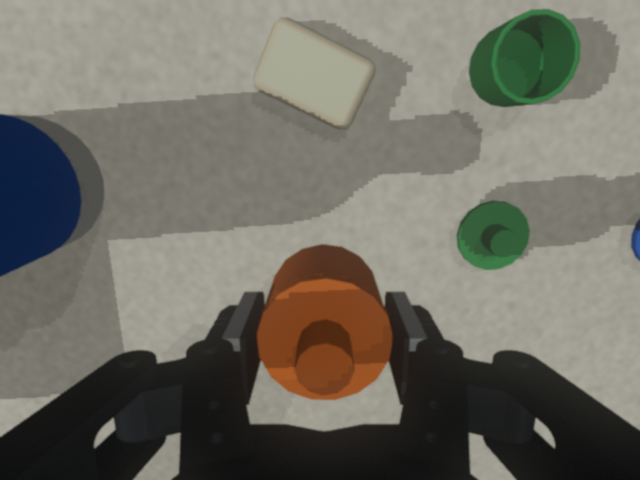

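jog_arm(turn=[[0, 0, 0], [0, 0, 0], [0, 0, 0], [0, 0, 0], [0, 0, 0]], slide=[[-14, 0, 30], [-20, 0, 44], [-20, 0, 44], [-20, 0, 44], [-20, 0, 44]], grip=[0, 0, 0, 0, 0])

```text
time: 19.65
tool_pos: [0.5473, 0.1873, 0.1369]
tcp_rot: [0.003, 2.221, -2.218]
wrist_force: [-0.2, 1.2, -0.7]
width: 0.527
```

jog_arm(turn=[[0, 0, 0], [0, 0, 0], [0, 0, 0], [0, 0, 0]], slide=[[-20, 0, 42], [-15, 0, 28], [0, 0, 0], [0, 0, 0]], grip=[0, 0, 0, 0])

```text
time: 20.05
tool_pos: [0.5818, 0.1181, 0.1364]
tcp_rot: [-0.004, -2.222, 2.221]
wrist_force: [0.2, -0.4, -0.8]
width: 0.53
```

```bash
python3 - <<'E'
from h import *
st();p=cam("wrist");save(p,"w16");blobs(p)
E
```

```text
t 20.05 tcp [0.5818 0.1181 0.1364] w 0.53 F [ 0.2 -0.4 -0.8]
[[-1.0, 0.002, -0.002], [0.002, 0.001, -1.0], [-0.002, -1.0, -0.001]]
blue px [263. 406.] 1118 bbox ctr [0.5186 0.1499] size [0.157 0.041 0.188] zhi 0.198
orange px [324. 325.] 16140 bbox ctr [0.5805 0.1173] size [0.043 0.043 0.052] zhi 0.157
green px [ 44. 288.] 3758 bbox ctr [0.5545 0.2842] size [0.042 0.042 0.034] zhi 0.036
green px [107. 427.] 163 bbox ctr [0.5094 0.224 ] size [0.158 0.121 0.181] zhi 0.191
```

View pics/w16.png

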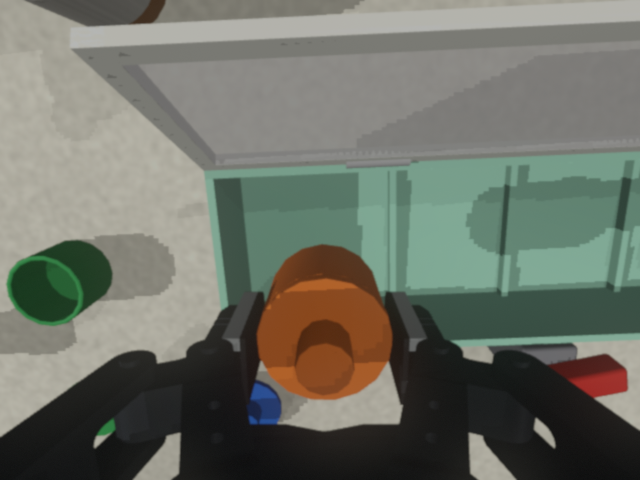

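jog_arm(turn=[[0, 0, 0], [0, 0, 0], [0, 0, 0], [0, 0, 0], [0, 0, 0]], slide=[[0, 30, 0], [0, 35, 0], [0, 20, 0], [0, 8, 0], [0, 2.5, 0]], grip=[0, 0, 0, 0, 0])

```text
time: 20.6
tool_pos: [0.58, 0.12, 0.0403]
tcp_rot: [-0.005, 2.221, -2.221]
wrist_force: [-5.0, -0.0, 11.9]
width: 0.526
```

jog_arm(turn=[[0, 0, 0], [0, 0, 0], [0, 0, 0], [0, 0, 0], [0, 0, 0]], slide=[[0, 0, 0], [0, 0, 0], [0, 0, 0], [0, -20, 0], [0, -40, 0]], grip=[0, 63, 63, 63, 63])

```text
time: 21.1
tool_pos: [0.5779, 0.1184, 0.097]
tcp_rot: [0.009, -2.217, 2.219]
wrist_force: [-0.1, -0.2, -0.1]
width: 0.631
```

jog_arm(turn=[[0, 0, 0], [0, 0, 0], [0, 0, 0], [0, 0, 0], [0, 0, 0]], slide=[[0, -40, 0], [15, -15, -25], [35, 0, -32], [35, 0, -32], [20, 0, -32]], grip=[63, 63, 63, 63, 63])

```text
time: 21.6
tool_pos: [0.4738, 0.2405, 0.1554]
tcp_rot: [0.0, 2.222, -2.221]
wrist_force: [-0.0, 0.4, -0.1]
width: 0.627
```

```bash
python3 - <<'E'
from h import *
st();p=cam("wrist");save(p,"w17");blobs(p)
E
```

```text
t 21.6 tcp [0.4738 0.2405 0.1554] w 0.627 F [-0.   0.4 -0.1]
[[-1.0, 0.0, -0.0], [0.0, 0.0, -1.0], [-0.0, -1.0, -0.0]]
blue px [421. 258.] 2967 bbox ctr [0.4515 0.1721] size [0.042 0.041 0.018] zhi 0.028
orange px [538.  54.] 8075 bbox ctr [0.5777 0.1199] size [0.043 0.043 0.053] zhi 0.061
green px [257. 108.] 568 bbox ctr [0.5532 0.2844] size [0.042 0.043 0.034] zhi 0.037
green px [252. 109.] 224 bbox ctr [0.5509 0.2862] size [0.011 0.015 0.003] zhi 0.005
green px [253. 261.] 1826 bbox ctr [0.4507 0.2871] size [0.039 0.036 0.018] zhi 0.028
```

View pics/w17.png

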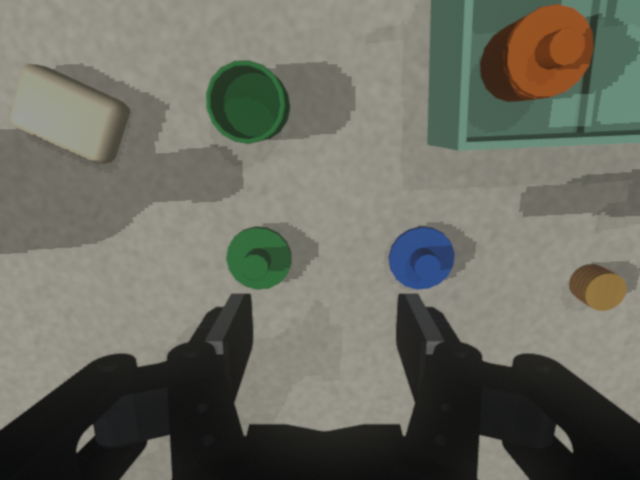

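jog_arm(turn=[[0, 0, 0], [0, 0, 0], [0, 0, 0], [0, 0, 0]], slide=[[10, 25, -20], [10, 30, -20], [2, 15, -6], [0, 0, 0]], grip=[55, 55, 55, 55])

```text
time: 22.05
tool_pos: [0.452, 0.2852, 0.0825]
tcp_rot: [0.007, -2.218, 2.223]
wrist_force: [0.0, -0.1, -0.1]
width: 0.552
```

```bash
sed -i 's/h\[...,1\]>130/h[...,1]>(90 if c=="green" else 130)/; ' h.py; grep -n "90 if" h.py; python3 - <<'E'
from h import *
st();p=cam("wrist");save(p,"w18")
h=cv2.cvtColor(p["img"],cv2.COLOR_RGB2HSV);P=cloud(p)
HUE["green"]=(50,90)
m=(abs(P[...,0]-.451)<.035)&(abs(P[...,1]-.287)<.035)&(P[...,2]>.007)&(P[...,2]<.016)
print(circ(P[m]),m.sum());print(layer(p,"green",.007,.016,(.45,.287)));print(np.median(h[m],0),h[m].min(0),h[m].max(0))
E
```

```text
21:        m=((h[...,0]>=a)&(h[...,0]<=b)&(h[...,1]>(90 if c=="green" else 130))&(h[...,2]>40)).astype(np.uint8)
34:    return (h[...,0]>=a)&(h[...,0]<=b)&(h[...,1]>(90 if c=="green" else 130))&(h[...,2]>40)
t 22.05 tcp [0.452  0.2852 0.0825] w 0.552 F [ 0.  -0.1 -0.1]
[[-1.0, -0.004, 0.002], [-0.002, -0.003, -1.0], [0.004, -1.0, 0.003]]
([451.7, 285.5], [43.1, 43.8]) 4719
(([451.5, 285.5], [42.3, 43.0]), 4455, np.float64(0.0113))
[ 65. 134. 107.] [38 30 55] [ 66 143 123]
```

jog_arm(turn=[[0, 0, 0], [0, 0, 0], [0, 0, 0], [0, 0, 0], [0, 0, 0]], slide=[[0, 32, 0], [0, 15, 0], [0, 0, 0], [0, 0, 0], [0, 0, 0]], grip=[55, 55, 0, 0, 0])

```text
time: 22.6
tool_pos: [0.4552, 0.2859, 0.0391]
tcp_rot: [0.002, 2.222, -2.219]
wrist_force: [-0.1, 0.7, -0.5]
width: 0.183
```

jog_arm(turn=[[0, 0, 0], [0, 0, 0], [0, 0, 0], [0, 0, 0], [0, 0, 0]], slide=[[0, 0, 0], [0, -20, 0], [0, -40, 0], [-15, -20, 0], [-40, 0, 0]], grip=[0, 0, 0, 0, 0])

```text
time: 23.1
tool_pos: [0.5098, 0.2872, 0.1228]
tcp_rot: [0.003, 2.221, -2.214]
wrist_force: [0.9, 0.6, -0.8]
width: 0.182
```

jog_arm(turn=[[0, 0, 0], [0, 0, 0], [0, 0, 0]], slide=[[-33, 0, 0], [-12, 0, 0], [0, 0, 0]], grip=[0, 0, 0])

```text
time: 23.4
tool_pos: [0.5554, 0.2856, 0.1183]
tcp_rot: [0.002, 2.222, -2.221]
wrist_force: [0.2, -0.4, -1.4]
width: 0.186
```

```bash
python3 - <<'E'
from h import *
st();p=cam("wrist");save(p,"w19");blobs(p);print(layer(p,"green",.07,.105),layer(p,"green",.033,.04))
E
```

```text
t 23.4 tcp [0.5554 0.2856 0.1183] w 0.186 F [ 0.2 -0.4 -1.4]
[[-1.0, 0.001, -0.001], [0.001, 0.001, -1.0], [-0.001, -1.0, -0.001]]
blue px [512. 370.] 167 bbox ctr [0.5147 0.1979] size [0.103 0.088 0.151] zhi 0.161
blue px [482. 414.] 237 bbox ctr [0.4956 0.2098] size [0.132 0.08  0.158] zhi 0.168
orange px [614. 208.] 4370 bbox ctr [0.5795 0.1326] size [0.041 0.019 0.035] zhi 0.046
green px [324. 278.] 8693 bbox ctr [0.5532 0.285 ] size [0.043 0.041 0.106] zhi 0.108
(([553.7, 284.9], [38.4, 44.1]), 4504, np.float64(0.0919)) (([560.0, 285.0], [25.1, 43.7]), 730, np.float64(0.035))
```

View pics/w19.png

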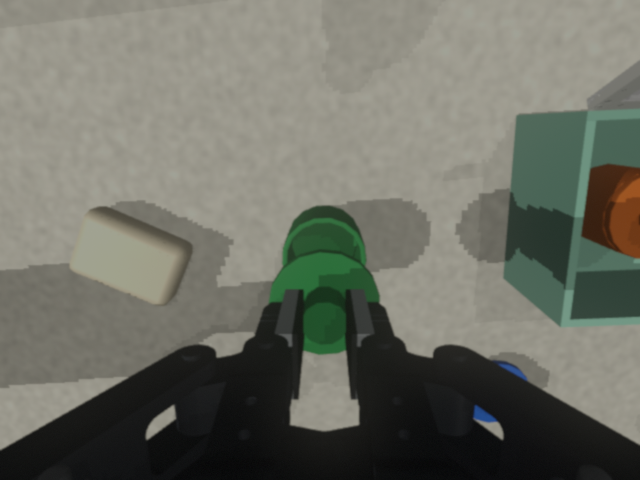

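jog_arm(turn=[[0, 0, 0], [0, 0, 0], [0, 0, 0], [0, 0, 0], [0, 0, 0]], slide=[[-0.5, 9, 0], [0, 20, 0], [0, 12, 0], [0, 6, 0], [0, 3, 0]], grip=[0, 0, 0, 0, 0])

```text
time: 23.95
tool_pos: [0.5558, 0.2862, 0.0692]
tcp_rot: [0.003, 2.22, -2.218]
wrist_force: [2.7, -2.2, 12.6]
width: 0.182
```

jog_arm(turn=[[0, 0, 0]], slide=[[0, 0, 0]], grip=[0])

```text
time: 24.05
tool_pos: [0.5556, 0.2862, 0.0694]
tcp_rot: [0.002, 2.22, -2.219]
wrist_force: [1.1, -1.9, 7.0]
width: 0.185
```

jog_arm(turn=[[0, 0, 0], [0, 0, 0], [0, 0, 0], [0, 0, 0], [0, 0, 0]], slide=[[0, 0, 0], [0, 0, 0], [0, -25, 0], [0, -40, 0], [0, -10, 0]], grip=[60, 60, 85, 85, 85])

```text
time: 24.55
tool_pos: [0.5563, 0.2868, 0.1468]
tcp_rot: [0.005, 2.221, -2.216]
wrist_force: [0.5, 0.5, 0.1]
width: 0.851
```

```bash
python3 - <<'E'
from h import *
st();p=cam("wrist");save(p,"w20");blobs(p);print(layer(p,"green",.036,.045))
E
```

```text
t 24.55 tcp [0.5563 0.2868 0.1468] w 0.851 F [0.5 0.5 0.1]
[[-1.0, 0.005, 0.001], [-0.001, 0.003, -1.0], [-0.005, -1.0, -0.003]]
orange px [598. 203.] 6149 bbox ctr [0.5792 0.125 ] size [0.042 0.034 0.051] zhi 0.061
orange px [633. 383.] 179 bbox ctr [0.4998 0.1335] size [0.133 0.168 0.192] zhi 0.193
green px [326. 249.] 5070 bbox ctr [0.5531 0.285 ] size [0.044 0.041 0.057] zhi 0.061
(([555.2, 285.1], [32.2, 42.9]), 2498, np.float64(0.0414))
```

View pics/w20.png

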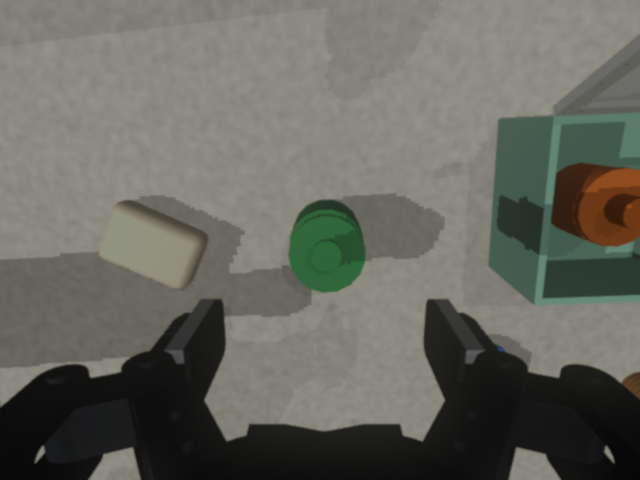

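```bash
python3 - <<'E'
from h import *
p=cam("wrist");P=cloud(p);m=cmask(p,"green")&(P[...,2]>.033)&(P[...,2]<.055)&(abs(P[...,1]-.285)<.03)
q=P[m];A=np.c_[q[:,:2]-[.5535,.285],np.ones(len(q))];f=np.linalg.lstsq(A,q[:,2],rcond=None)[0];print(f,len(q))
m2=cmask(p,"green")&(P[...,2]>.055);print(circ(P[m2]))
print(circ(q))
for a in np.arange(.53,.58,.005):
    s=q[abs(q[:,0]-a)<.0025]; print(round(a,3),len(s),np.median(s[:,2]).round(4) if len(s) else 0)
E
```

```text
[-0.27678577 -0.02044766  0.04241769] 4109
([554.9, 284.8], [15.9, 16.7])
([553.0, 285.0], [42.0, 45.1])
0.53 126 0.0481
0.535 437 0.0472
0.54 516 0.046
0.545 395 0.0448
0.55 372 0.0436
0.555 409 0.0424
0.56 593 0.0411
0.565 597 0.0399
0.57 471 0.0384
0.575 193 0.035
```

jog_arm(turn=[[0, 0, 0], [0, 0, 0], [0, 0, 0], [0, 0, 0], [0, 0, 0]], slide=[[0, 30, 1], [0, 30, 0], [0, 11, 0], [0, 0, 0], [0, 0, 0]], grip=[60, 60, 60, 60, 0], newtons=20)

```text
time: 25.15
tool_pos: [0.5542, 0.2846, 0.0714]
tcp_rot: [0.001, -2.221, 2.222]
wrist_force: [-0.7, -0.5, 0.3]
width: 0.447
```

jog_arm(turn=[[0, 0, 0], [0, 0, 0], [0, 0, 0], [0, 0, 0], [0, 0, 0]], slide=[[0, 0, 0], [0, 0, 0], [-2, 0, 0], [-2, 0, 0], [-2, 0, 0]], grip=[0, 0, 0, 0, 0])

```text
time: 25.65
tool_pos: [0.5613, 0.2855, 0.0743]
tcp_rot: [0.002, 2.222, -2.219]
wrist_force: [-4.2, 0.4, 10.0]
width: 0.187
```

```bash
python3 - <<'E'
from h import *
st();p=cam("wrist");save(p,"w21");P=cloud(p)
m=cmask(p,"green")&(P[...,2]>.033)&(P[...,2]<.055)&(abs(P[...,1]-.285)<.03)
q=P[m];A=np.c_[q[:,:2]-[.5535,.285],np.ones(len(q))];f=np.linalg.lstsq(A,q[:,2],rcond=None)[0];print(f,len(q),circ(q))
E
```

```text
t 25.65 tcp [0.5613 0.2855 0.0743] w 0.187 F [-4.2  0.4 10. ]
[[-1.0, 0.002, 0.0], [-0.0, 0.001, -1.0], [-0.002, -1.0, -0.001]]
[-0.37962457 -0.01044107  0.04546598] 4988 ([558.1, 284.6], [38.4, 44.0])
```

View pics/w21.png

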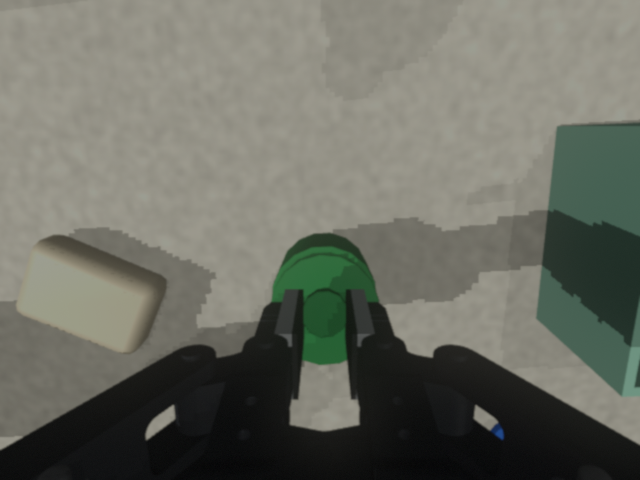

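jog_arm(turn=[[0, 0, 0], [0, 0, 0], [0, 0, 0], [0, 0, 0]], slide=[[0, -20, 0], [0, -30, 0], [0, 0, 0], [0, 0, 0]], grip=[0, 0, 0, 0], newtons=30)

```text
time: 26.1
tool_pos: [0.5613, 0.2849, 0.1228]
tcp_rot: [0.002, 2.221, -2.219]
wrist_force: [0.3, -0.1, -1.6]
width: 0.173
```

```bash
python3 - <<'E'
from h import *
st();p=cam("wrist");save(p,"w22");P=cloud(p)
m=cmask(p,"green")&(P[...,2]>.07)&(P[...,2]<.102)&(abs(P[...,1]-.285)<.03)
q=P[m];A=np.c_[q[:,:2]-[.5535,.285],np.ones(len(q))];f=np.linalg.lstsq(A,q[:,2],rcond=None)[0];print(f,len(q),circ(q))
print(layer(p,"green",.033,.04))
E
```

```text
t 26.1 tcp [0.5613 0.2849 0.1228] w 0.173 F [ 0.3 -0.1 -1.6]
[[-1.0, 0.002, 0.0], [-0.0, 0.001, -1.0], [-0.002, -1.0, -0.001]]
[-0.30176681 -0.04736401  0.09351942] 5390 ([560.0, 284.3], [39.3, 45.6])
None
```

View pics/w22.png

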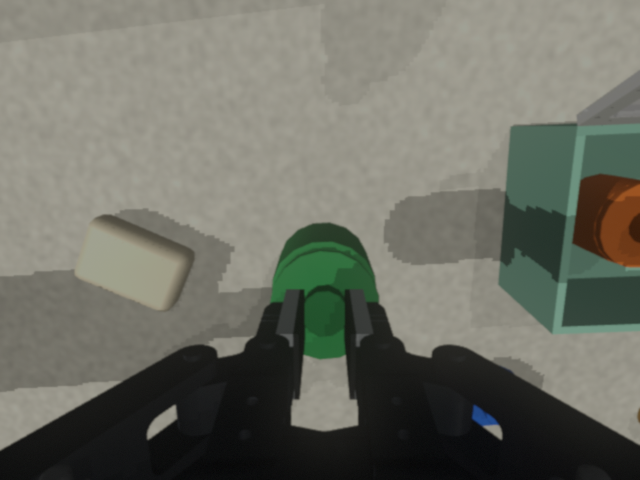

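```bash
python3 - <<'E'
from h import *
p=cam("wrist");P=cloud(p)
for v in range(218,300,5): print(v,P[v,325].round(4),p["img"][v,325])
s=cam("scene");c=s["img"][230:350,330:490];cv2.imwrite("pics/s22.png",cv2.resize(c,None,fx=4.5,fy=4.5,interpolation=cv2.INTER_CUBIC)[:,:,::-1])
E
```

```text
218 [ 5.718e-01  2.829e-01 -2.000e-04] [150 147 136]
223 [0.5807 0.2831 0.0501] [72 84 67]
228 [0.5809 0.2831 0.0611] [42 60 42]
233 [0.5808 0.2831 0.0696] [40 59 41]
238 [0.5809 0.2832 0.0783] [40 59 40]
243 [0.58   0.2832 0.083 ] [ 53 110  63]
248 [0.5677 0.2831 0.0499] [44 86 50]
253 [0.5766 0.2832 0.086 ] [ 51 111  63]
258 [0.5751 0.2832 0.0879] [ 51 113  63]
263 [0.5726 0.2832 0.0872] [ 50 113  62]
268 [0.5705 0.2832 0.0873] [ 48 111  61]
273 [0.5693 0.2832 0.0899] [ 47 111  61]
278 [0.5671 0.2832 0.0899] [ 46 110  61]
283 [0.5643 0.2832 0.0886] [ 45 108  59]
288 [0.5666 0.2832 0.0993] [25 47 28]
293 [0.5674 0.2833 0.1059] [36 84 46]
298 [0.5649 0.2833 0.105 ] [36 84 47]
```

View pics/s22.png

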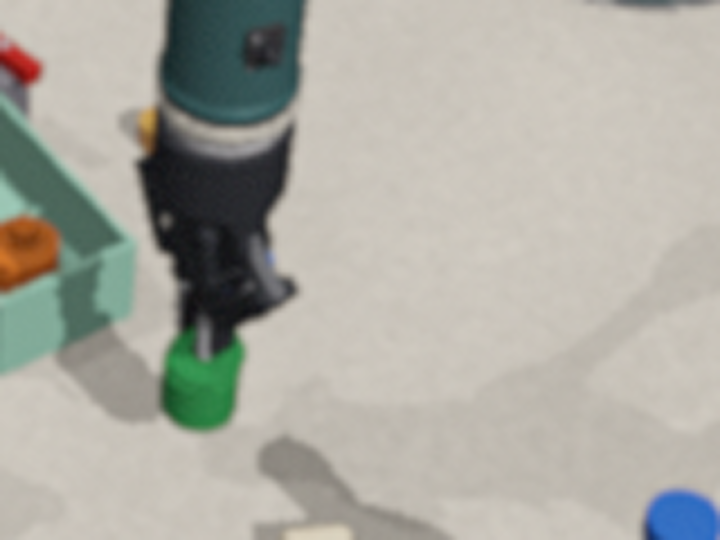

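jog_arm(turn=[[0, 0, 0], [0, 0, 0], [0, 0, 0], [0, 0, 0]], slide=[[0, 25, 0], [0, 15, 0], [0, 6, 0], [0, 0, 0]], grip=[0, 0, 0, 0])

```text
time: 26.65
tool_pos: [0.5592, 0.2842, 0.074]
tcp_rot: [0.004, -2.218, 2.222]
wrist_force: [0.4, -0.6, -0.9]
width: 0.173
```

jog_arm(turn=[[0, 0, 0.07], [0, 0, 0.07], [0, 0, 0.07], [0, 0, 0.07], [0, 0, 0]], slide=[[2.5, 0, 0], [2.5, 0, 0], [2.5, 0, 0], [2.5, 0, 0], [0, 0, 0]], grip=[0, 0, 0, 0, 0])

```text
time: 27.15
tool_pos: [0.5499, 0.2851, 0.0756]
tcp_rot: [0.292, 2.07, -2.068]
wrist_force: [1.4, -0.3, 1.6]
width: 0.173
```

```bash
python3 - <<'E'
from h import *
st();p=cam("wrist");save(p,"w23");P=cloud(p)
for v in range(200,330,5): print(v,P[v,325].round(4),p["img"][v,325])
E
```

```text
t 27.15 tcp [0.5499 0.2851 0.0756] w 0.173 F [ 1.4 -0.3  1.6]
[[-0.96, 0.279, 0.002], [-0.002, 0.001, -1.0], [-0.279, -0.96, -0.0]]
200 [ 6.020e-01  2.837e-01 -3.000e-04] [144 142 131]
205 [ 0.5994  0.2837 -0.0011] [145 143 131]
210 [ 0.5968  0.2837 -0.0016] [147 145 133]
215 [ 5.940e-01  2.837e-01 -3.000e-04] [143 141 130]
220 [ 0.5914  0.2837 -0.0006] [146 144 132]
225 [ 0.5888  0.2837 -0.0009] [148 146 135]
230 [0.5858 0.2837 0.0092] [101 106  93]
235 [0.583  0.2837 0.0231] [39 58 39]
240 [0.5806 0.2838 0.0349] [38 57 37]
245 [0.5785 0.2838 0.0435] [45 92 53]
250 [0.5763 0.2838 0.0427] [45 98 54]
255 [0.5743 0.2838 0.0462] [ 48 106  59]
260 [0.5722 0.2838 0.0456] [ 48 109  61]
265 [0.5702 0.2838 0.0455] [ 48 109  60]
270 [0.568  0.2838 0.0448] [ 46 109  60]
275 [0.5659 0.2838 0.0448] [ 45 108  59]
280 [0.564  0.2838 0.0464] [ 46 109  59]
285 [0.5618 0.2838 0.0454] [ 45 108  59]
290 [0.5615 0.2838 0.0604] [25 55 30]
295 [0.5596 0.2838 0.0605] [35 82 44]
300 [0.558  0.2838 0.0621] [34 82 44]
305 [0.5562 0.2838 0.0625] [35 81 44]
310 [0.5544 0.2838 0.0628] [34 81 44]
315 [0.5523 0.2838 0.0615] [33 81 43]
320 [0.5505 0.2838 0.0621] [32 80 42]
325 [0.5488 0.2838 0.0628] [33 80 43]
```

View pics/w23.png

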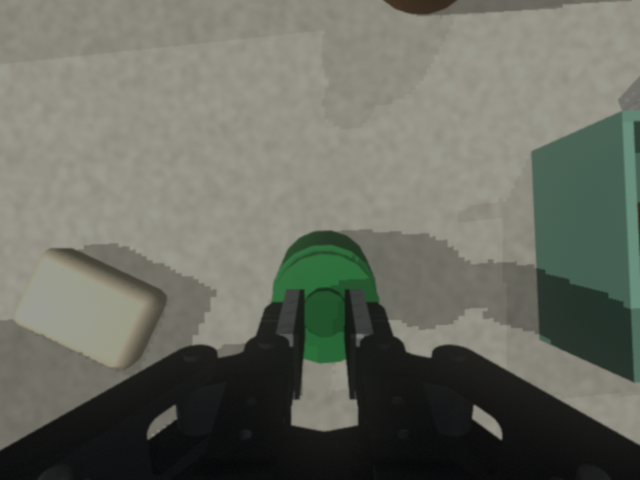

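jog_arm(turn=[[0, 0, -0.07], [0, 0, -0.07], [0, 0, -0.07], [0, 0, -0.07], [0, 0, 0]], slide=[[-2.5, 0, 0], [-2.5, 0, 0], [-2.5, 0, 0], [-2.5, 0, 0], [0, 0, 0]], grip=[0, 0, 0, 0, 0])

```text
time: 27.7
tool_pos: [0.563, 0.2847, 0.0767]
tcp_rot: [-0.002, -2.222, 2.22]
wrist_force: [1.0, -0.0, -0.8]
width: 0.174
```

jog_arm(turn=[[0, 0, 0], [0, 0, 0], [0, 0, 0], [0, 0, 0], [0, 0, 0]], slide=[[0, 0, 0], [0, 0, 0], [0, -25, 0], [0, -30, 0], [0, 0, 0]], grip=[60, 60, 60, 60, 60])

```text
time: 28.2
tool_pos: [0.5626, 0.2862, 0.1365]
tcp_rot: [0.008, 2.221, -2.213]
wrist_force: [1.2, 0.1, 0.0]
width: 0.604
```

```bash
python3 - <<'E'
from h import *
st();p=cam("wrist");save(p,"w24");P=cloud(p)
m=cmask(p,"green")&(P[...,2]>.055);print("knob",circ(P[m]),P[m][:,2].max())
u=int(np.nonzero(m)[1].mean())
for v in range(200,330,4): print(v,P[v,u].round(4),p["img"][v,u])
E
```

```text
t 28.2 tcp [0.5626 0.2862 0.1365] w 0.604 F [1.2 0.1 0. ]
[[-1.0, 0.008, 0.001], [-0.001, 0.003, -1.0], [-0.008, -1.0, -0.003]]
knob ([561.6, 283.8], [16.2, 16.6]) 0.06151462291792109
200 [ 0.5836  0.2838 -0.0012] [142 141 129]
204 [0.5829 0.2839 0.0093] [41 58 40]
208 [0.5827 0.2839 0.0212] [39 56 38]
212 [0.5828 0.284  0.0339] [42 70 44]
216 [0.5808 0.284  0.0357] [ 48 100  57]
220 [0.5789 0.284  0.0375] [ 48 101  58]
224 [0.5766 0.284  0.0375] [ 50 107  61]
228 [0.5744 0.284  0.0381] [ 50 106  60]
232 [0.5728 0.284  0.0407] [ 50 107  61]
236 [0.57   0.284  0.0391] [ 49 106  60]
240 [0.5678 0.284  0.0397] [ 48 106  60]
244 [0.5689 0.284  0.0517] [39 78 45]
248 [0.5683 0.2841 0.0571] [ 49 107  60]
252 [0.5663 0.2841 0.0579] [ 48 106  60]
256 [0.5639 0.2841 0.0573] [ 48 106  60]
260 [0.562  0.2841 0.0581] [ 48 106  60]
264 [0.5601 0.2841 0.0591] [ 48 106  59]
268 [0.5581 0.2841 0.0599] [ 47 106  59]
272 [0.5561 0.2841 0.0604] [ 48 106  60]
276 [0.5538 0.2841 0.0603] [ 46 103  57]
280 [0.5462 0.284  0.0462] [46 99 56]
284 [0.5442 0.284  0.0472] [ 48 106  60]
288 [0.5422 0.284  0.0483] [ 48 106  60]
292 [0.5393 0.284  0.0472] [ 49 106  61]
296 [0.5374 0.284  0.0484] [ 49 106  60]
300 [ 0.5132  0.2837 -0.0009] [141 140 128]
304 [ 0.51    0.2837 -0.0012] [136 135 124]
308 [ 0.5068  0.2837 -0.0015] [137 135 124]
312 [ 5.044e-01  2.837e-01 -3.000e-04] [136 134 123]
316 [ 0.5011  0.2837 -0.0006] [134 132 122]
320 [ 4.983e-01  2.837e-01 -1.000e-04] [131 129 118]
324 [ 0.4947  0.2837 -0.0011] [130 128 117]
328 [ 0.4912  0.2837 -0.0017] [137 135 124]
```

View pics/w24.png

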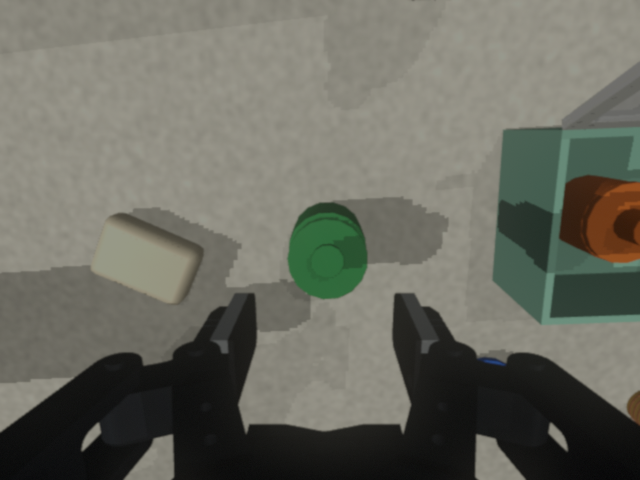

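jog_arm(turn=[[0, 0, 0], [0, 0, 0], [0, 0, 0], [0, 0, 0], [0, 0, 0]], slide=[[25, 0, 1], [0, 20, 0], [0, 20, 0], [0, 8, 0], [0, 0, 0]], grip=[0, 0, 0, 0, 0])

```text
time: 28.75
tool_pos: [0.5331, 0.2828, 0.0809]
tcp_rot: [0.006, -2.217, 2.222]
wrist_force: [0.6, -0.6, -0.2]
width: 0.002
```

jog_arm(turn=[[0, 0, 0], [0, 0, 0], [0, 0, 0]], slide=[[0, 5, 0], [0, 5, 0], [0, 0, 0]], grip=[0, 0, 0])

```text
time: 29.05
tool_pos: [0.5353, 0.2836, 0.0732]
tcp_rot: [0.001, -2.221, 2.222]
wrist_force: [1.7, -0.3, 0.7]
width: 0.003
```

```bash
python3 - <<'E'
from h import *
st();p=cam("wrist");save(p,"w25")
E
```

```text
t 29.05 tcp [0.5353 0.2836 0.0732] w 0.003 F [ 1.7 -0.3  0.7]
[[-1.0, -0.0, 0.0], [-0.0, -0.0, -1.0], [0.0, -1.0, 0.0]]
```

View pics/w25.png

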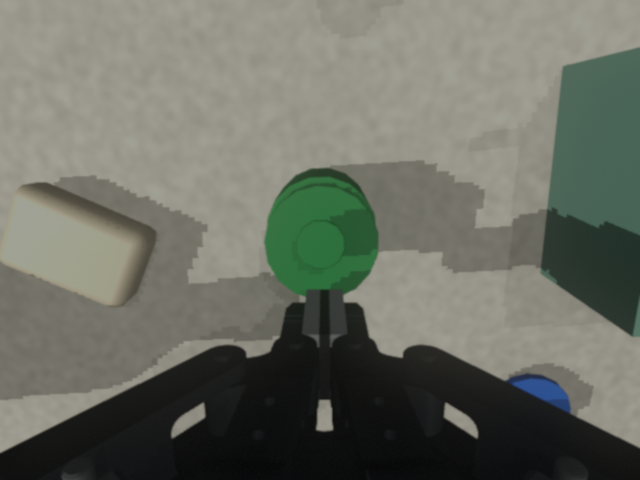

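Good alignment: the closed tips are over the lid's raised near edge (about (322,295)). Press in small steps.

jog_arm(turn=[[0, 0, 0], [0, 0, 0], [0, 0, 0], [0, 0, 0], [0, 0, 0]], slide=[[0, 4, 0], [0, 3, 0], [0, 3, 0], [0, 2, 0], [0, 0, 0]], grip=[0, 0, 0, 0, 0])

```text
time: 29.6
tool_pos: [0.5356, 0.284, 0.0646]
tcp_rot: [-0.0, 2.222, -2.221]
wrist_force: [-7.2, -3.6, 17.9]
width: 0.002
```

```bash
python3 - <<'E'
from h import *
st();p=cam("wrist");P=cloud(p);m=cmask(p,"green")&(P[...,2]>.05);print("knob",circ(P[m]),np.percentile(P[m][:,2],[5,50,95]))
m=cmask(p,"green")&(P[...,2]>.03)&(P[...,2]<.05);q=P[m];A=np.c_[q[:,:2]-[.56,.285],np.ones(len(q))];print(np.linalg.lstsq(A,q[:,2],rcond=None)[0])
E
```

```text
t 29.6 tcp [0.5356 0.284  0.0646] w 0.002 F [-7.2 -3.6 17.9]
[[-1.0, -0.0, 0.0], [-0.0, 0.0, -1.0], [0.0, -1.0, -0.0]]
knob ([555.5, 285.4], [16.9, 29.1]) [0.05592942 0.05823317 0.06009298]
[-0.24975835 -0.01326463  0.04192221]
```

jog_arm(turn=[[0, 0, 0], [0, 0, 0], [0, 0, 0]], slide=[[0, 2, 0], [0, 2, 0], [0, 0, 0]], grip=[0, 0, 0])

```text
time: 29.95
tool_pos: [0.5358, 0.2839, 0.058]
tcp_rot: [0.001, 2.221, -2.22]
wrist_force: [-0.2, 0.1, 4.9]
width: 0.002
```

```bash
python3 - <<'E'
from h import *
st();p=cam("wrist");P=cloud(p);m=cmask(p,"green")&(P[...,2]>.05);print("knob",circ(P[m]),np.percentile(P[m][:,2],[5,50,95]))
m=cmask(p,"green")&(P[...,2]>.03)&(P[...,2]<.05);q=P[m];A=np.c_[q[:,:2]-[.56,.285],np.ones(len(q))];print(np.linalg.lstsq(A,q[:,2],rcond=None)[0])
save(p,"w26")
E
```

```text
t 29.95 tcp [0.5358 0.2839 0.058 ] w 0.002 F [-0.2  0.1  4.9]
[[-1.0, 0.001, 0.0], [-0.0, 0.0, -1.0], [-0.001, -1.0, -0.0]]
knob ([557.2, 283.8], [16.6, 17.1]) [0.05282347 0.0561499  0.05715745]
[-0.07607182 -0.00363871  0.04010646]
```

View pics/w26.png

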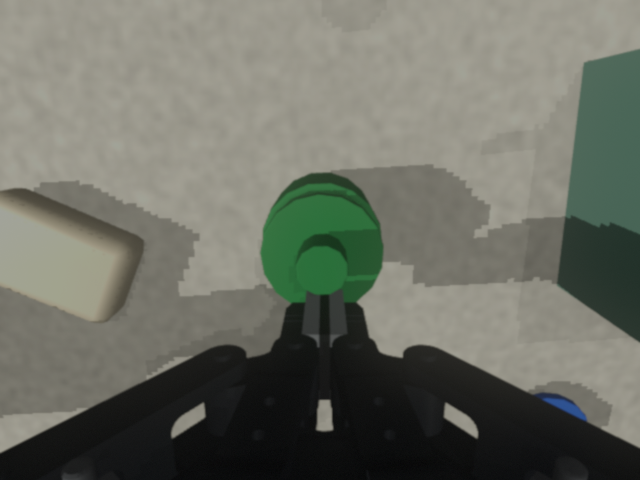

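jog_arm(turn=[[0, 0, 0], [0, 0, 0], [0, 0, 0], [0, 0, 0], [0, 0, 0]], slide=[[0, -30, 0], [0, -40, 0], [-10, -20, 0], [-12, 0, 0], [0, 0, 0]], grip=[0, 30, 85, 85, 85])

```text
time: 30.5
tool_pos: [0.5588, 0.2837, 0.1473]
tcp_rot: [0.002, 2.221, -2.221]
wrist_force: [-0.5, -0.4, -0.4]
width: 0.681
```

```bash
python3 - <<'E'
from h import *
st();p=cam("wrist");save(p,"w27");blobs(p);print(layer(p,"green",.036,.045))
P=cloud(p);m=cmask(p,"green")&(P[...,2]>.038)&(P[...,2]<.046)&(abs(P[...,1]-.285)<.03);q=P[m];A=np.c_[q[:,:2]-[.56,.285],np.ones(len(q))];print(np.linalg.lstsq(A,q[:,2],rcond=None)[0])
E
```

```text
t 30.5 tcp [0.5588 0.2837 0.1473] w 0.681 F [-0.5 -0.4 -0.4]
[[-1.0, 0.001, -0.0], [0.0, 0.0, -1.0], [-0.001, -1.0, -0.0]]
blue px [493. 355.] 223 bbox ctr [0.5138 0.1968] size [0.112 0.089 0.171] zhi 0.181
orange px [594. 206.] 6556 bbox ctr [0.5793 0.1237] size [0.042 0.036 0.051] zhi 0.061
orange px [627. 389.] 470 bbox ctr [0.4955 0.1333] size [0.147 0.173 0.198] zhi 0.199
green px [322. 240.] 4824 bbox ctr [0.5592 0.284 ] size [0.045 0.041 0.039] zhi 0.057
(([557.9, 283.9], [42.2, 43.7]), 3463, np.float64(0.0402))
[-0.00106946 -0.0003736   0.0402456 ]
```

View pics/w27.png

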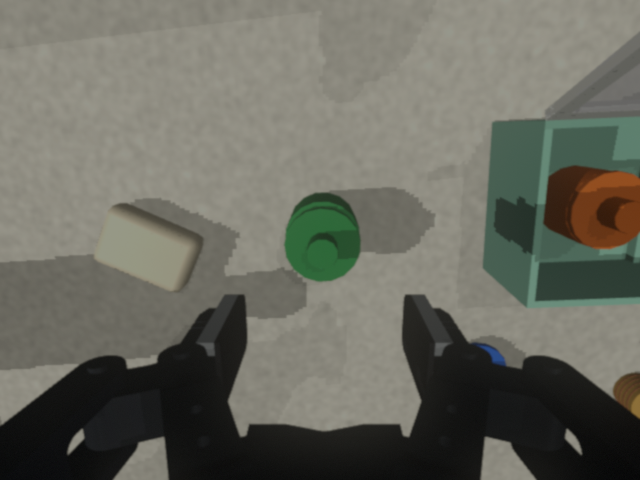

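jog_arm(turn=[[0, 0, 0], [0, 0, 0], [0, 0, 0], [0, 0, 0], [0, 0, 0]], slide=[[-0.5, 35, 0], [0, 42, 0], [0, 26, 0], [0, 8, 0], [0, 0, 0]], grip=[85, 85, 85, 85, 0])

```text
time: 31.05
tool_pos: [0.5551, 0.2825, 0.0331]
tcp_rot: [0.007, -2.215, 2.222]
wrist_force: [0.8, -0.8, 0.2]
width: 0.7
```

jog_arm(turn=[[0, 0, 0], [0, 0, 0], [0, 0, 0], [0, 0, 0], [0, 0, 0]], slide=[[0, 0, 0], [0, 0, 0], [0, -25, 0], [0, -40, 0], [0, -35, 0]], grip=[0, 0, 0, 0, 0])

```text
time: 31.55
tool_pos: [0.5584, 0.2839, 0.1392]
tcp_rot: [0.002, 2.221, -2.219]
wrist_force: [0.9, -0.2, -0.8]
width: 0.529
```

```bash
python3 - <<'E'
from h import *
st();p=cam("wrist");save(p,"w28");blobs(p)
E
```

```text
t 31.55 tcp [0.5584 0.2839 0.1392] w 0.529 F [ 0.9 -0.2 -0.8]
[[-1.0, 0.002, 0.0], [-0.0, 0.001, -1.0], [-0.002, -1.0, -0.001]]
blue px [481. 356.] 313 bbox ctr [0.5164 0.2044] size [0.103 0.08  0.164] zhi 0.173
orange px [599. 208.] 6247 bbox ctr [0.5793 0.1256] size [0.042 0.033 0.051] zhi 0.061
orange px [632. 398.] 340 bbox ctr [0.4322 0.0557] size [0.02  0.008 0.015] zhi 0.016
green px [323. 322.] 15911 bbox ctr [0.5606 0.2831] size [0.046 0.043 0.053] zhi 0.16
```

View pics/w28.png

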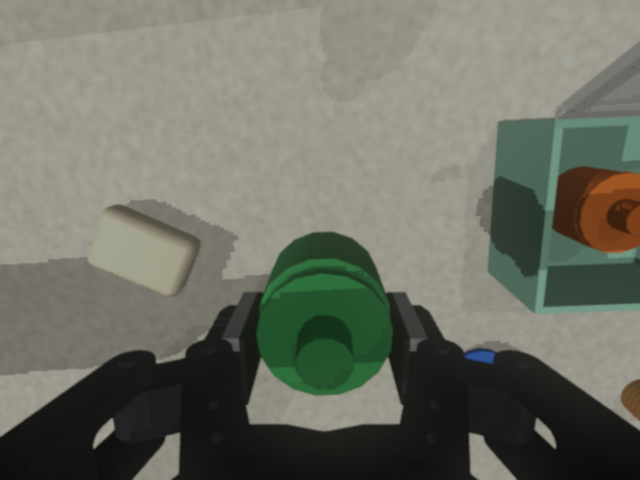

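jog_arm(turn=[[0, 0, 0], [0, 0, 0], [0, 0, 0], [0, 0, 0], [0, 0, 0]], slide=[[-4, 0, 32], [-4, 0, 46], [-4, 0, 46], [-4, 0, 46], [-4, 0, 46]], grip=[0, 0, 0, 0, 0])

```text
time: 32.1
tool_pos: [0.5787, 0.0661, 0.1383]
tcp_rot: [0.003, 2.22, -2.219]
wrist_force: [0.7, -0.8, -0.9]
width: 0.532
```

jog_arm(turn=[[0, 0, 0], [0, 0, 0], [0, 0, 0], [0, 0, 0]], slide=[[-4, 0, 24], [0, 0, 8], [0, 0, 0], [0, 0, 0]], grip=[0, 0, 0, 0])

```text
time: 32.5
tool_pos: [0.5821, 0.0365, 0.1371]
tcp_rot: [0.001, 2.221, -2.22]
wrist_force: [-0.1, -0.5, -2.5]
width: 0.526
```

```bash
python3 - <<'E'
from h import *
st();p=cam("wrist");save(p,"w29");blobs(p)
E
```

```text
t 32.5 tcp [0.5821 0.0365 0.1371] w 0.526 F [-0.1 -0.5 -2.5]
[[-1.0, 0.001, 0.0], [-0.0, 0.001, -1.0], [-0.001, -1.0, -0.001]]
blue px [613. 405.] 693 bbox ctr [ 0.5194 -0.1032] size [0.146 0.157 0.192] zhi 0.195
orange px [10.  7.] 310 bbox ctr [0.7127 0.2094] size [0.009 0.007 0.015] zhi 0.018
orange px [183. 248.] 6212 bbox ctr [0.5798 0.1179] size [0.043 0.043 0.051] zhi 0.061
orange px [379. 378.] 298 bbox ctr [0.526  0.0136] size [0.01  0.025 0.016] zhi 0.091
orange px [303. 419.] 162 bbox ctr [0.4407 0.0494] size [0.008 0.015 0.014] zhi 0.016
yellow px [590. 231.] 7168 bbox ctr [ 0.5895 -0.118 ] size [0.043 0.037 0.053] zhi 0.061
green px [324. 316.] 17533 bbox ctr [0.5845 0.0357] size [0.046 0.043 0.054] zhi 0.157
```

View pics/w29.png

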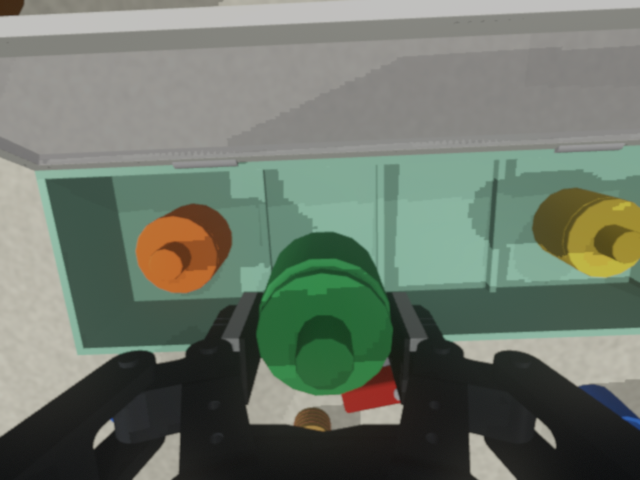

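jog_arm(turn=[[0, 0, 0], [0, 0, 0], [0, 0, 0], [0, 0, 0], [0, 0, 0]], slide=[[0, 30, 0], [0, 35, 0], [0, 20, 0], [0, 8, 0], [0, 2.5, 0]], grip=[0, 0, 0, 0, 0])

```text
time: 33.05
tool_pos: [0.5814, 0.0371, 0.0407]
tcp_rot: [-0.004, 2.222, -2.221]
wrist_force: [-2.8, -0.6, 4.5]
width: 0.533
```

jog_arm(turn=[[0, 0, 0], [0, 0, 0], [0, 0, 0], [0, 0, 0], [0, 0, 0]], slide=[[0, 0, 0], [0, 0, 0], [0, 0, 0], [0, -20, 0], [0, -40, 0]], grip=[0, 63, 63, 63, 63])

```text
time: 33.55
tool_pos: [0.5791, 0.0356, 0.0986]
tcp_rot: [0.008, -2.218, 2.218]
wrist_force: [1.0, -0.2, 0.1]
width: 0.634
```

jog_arm(turn=[[0, 0, 0], [0, 0, 0], [0, 0, 0], [0, 0, 0], [0, 0, 0]], slide=[[0, -40, 0], [15, -15, -25], [35, 0, -35], [35, 0, -35], [25, 0, -25]], grip=[63, 63, 63, 63, 63])

```text
time: 34.05
tool_pos: [0.4704, 0.157, 0.1569]
tcp_rot: [0.001, 2.222, -2.22]
wrist_force: [0.2, 0.5, -0.2]
width: 0.628
```

```bash
python3 - <<'E'
from h import *
st();p=cam("wrist");save(p,"w30");blobs(p);print(layer(p,"blue",.007,.016,(.451,.171)))
E
```

```text
t 34.05 tcp [0.4704 0.157  0.1569] w 0.628 F [ 0.2  0.5 -0.2]
[[-1.0, 0.001, 0.0], [-0.0, 0.001, -1.0], [-0.001, -1.0, -0.001]]
blue px [302. 253.] 2905 bbox ctr [0.4517 0.1717] size [0.042 0.041 0.019] zhi 0.028
orange px [391.  47.] 6537 bbox ctr [0.5777 0.1196] size [0.043 0.043 0.045] zhi 0.061
green px [538.  41.] 8002 bbox ctr [0.5812 0.0357] size [0.039 0.044 0.056] zhi 0.061
(([451.5, 171.6], [41.8, 42.6]), 2337, np.float64(0.0113))
```

View pics/w30.png

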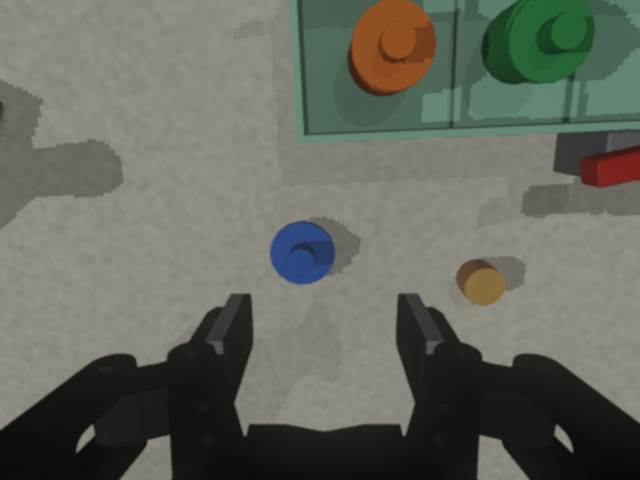

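jog_arm(turn=[[0, 0, 0], [0, 0, 0], [0, 0, 0], [0, 0, 0], [0, 0, 0]], slide=[[8, 28, -7], [8, 30, -6], [2, 13, -2], [0, 0, 0], [0, 0, 0]], grip=[55, 55, 55, 55, 55])

```text
time: 34.6
tool_pos: [0.455, 0.1706, 0.0858]
tcp_rot: [0.001, 2.221, -2.221]
wrist_force: [1.1, -0.2, -0.3]
width: 0.55
```

```bash
python3 - <<'E'
from h import *
st();p=cam("wrist");print(layer(p,"blue",.007,.016,(.451,.171)))
E
```

```text
t 34.6 tcp [0.455  0.1706 0.0858] w 0.55 F [ 1.1 -0.2 -0.3]
[[-1.0, 0.001, 0.0], [-0.0, 0.0, -1.0], [-0.001, -1.0, -0.0]]
(([451.6, 171.7], [42.2, 42.8]), 4248, np.float64(0.0113))
```

jog_arm(turn=[[0, 0, 0], [0, 0, 0], [0, 0, 0], [0, 0, 0], [0, 0, 0]], slide=[[3, 32, -1], [0, 16, 0], [0, 0, 0], [0, 0, 0], [0, 0, 0]], grip=[55, 55, 0, 0, 0])

```text
time: 35.15
tool_pos: [0.4527, 0.172, 0.0387]
tcp_rot: [0.004, 2.221, -2.219]
wrist_force: [-0.1, -0.3, -0.9]
width: 0.185
```

jog_arm(turn=[[0, 0, 0], [0, 0, 0], [0, 0, 0], [0, 0, 0], [0, 0, 0]], slide=[[0, 0, 0], [0, -20, 0], [0, -40, 0], [0, -20, 20], [1, 0, 48]], grip=[0, 0, 0, 0, 0])

```text
time: 35.65
tool_pos: [0.4545, 0.1057, 0.1224]
tcp_rot: [0.007, 2.217, -2.211]
wrist_force: [1.5, -2.1, -0.7]
width: 0.185
```

jog_arm(turn=[[0, 0, 0], [0, 0, 0], [0, 0, 0], [0, 0, 0], [0, 0, 0]], slide=[[1, 0, 48], [1, 0, 48], [1, 0, 48], [1, 0, 48], [1, 0, 34]], grip=[0, 0, 0, 0, 0])

```text
time: 36.15
tool_pos: [0.4453, -0.1252, 0.1183]
tcp_rot: [0.004, 2.219, -2.222]
wrist_force: [0.8, 0.1, -0.4]
width: 0.181
```

```bash
python3 - <<'E'
from h import *
st();p=cam("wrist");save(p,"w31");blobs(p);print(layer(p,"blue",.033,.04,(.442,-.162)),layer(p,"blue",.07,.105))
E
```

```text
t 36.15 tcp [ 0.4453 -0.1252  0.1183] w 0.181 F [ 0.8  0.1 -0.4]
[[-1.0, 0.002, -0.001], [0.001, -0.001, -1.0], [-0.002, -1.0, 0.001]]
blue px [352. 276.] 10986 bbox ctr [ 0.4438 -0.1444] size [0.044 0.076 0.106] zhi 0.108
orange px [ 57. 259.] 653 bbox ctr [0.433  0.0373] size [0.023 0.015 0.015] zhi 0.018
yellow px [316.   8.] 968 bbox ctr [ 0.5692 -0.1229] size [0.007 0.031 0.034] zhi 0.041
green px [24. 12.] 1249 bbox ctr [0.5689 0.0265] size [0.012 0.023 0.029] zhi 0.033
(([443.2, -163.3], [36.2, 44.3]), 904, np.float64(0.035)) (([445.8, -126.4], [39.4, 43.5]), 4766, np.float64(0.092))
```

View pics/w31.png

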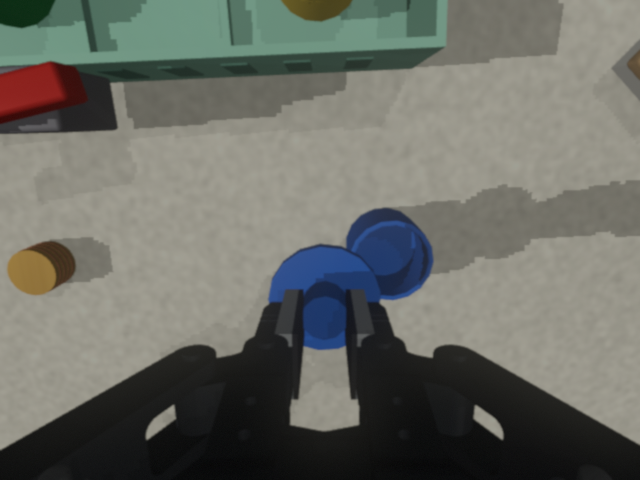

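jog_arm(turn=[[0, 0, 0], [0, 0, 0], [0, 0, 0], [0, 0, 0]], slide=[[2, 0, 20], [0, 0, 13], [0, 0, 6], [0, 0, 0]], grip=[0, 0, 0, 0])

```text
time: 36.6
tool_pos: [0.4433, -0.1616, 0.1173]
tcp_rot: [0.001, 2.221, -2.221]
wrist_force: [-0.7, 0.8, -0.5]
width: 0.184
```

```bash
python3 - <<'E'
from h import *
st();p=cam("wrist");save(p,"w32");print(layer(p,"blue",.033,.04,(.442,-.162)),layer(p,"blue",.07,.105))
P=cloud(p)
for v in range(215,290,4): print(v,P[v,324].round(4),p["img"][v,324])
E
```

```text
t 36.6 tcp [ 0.4433 -0.1616  0.1173] w 0.184 F [-0.7  0.8 -0.5]
[[-1.0, 0.001, -0.0], [0.0, -0.0, -1.0], [-0.001, -1.0, 0.0]]
(([449.6, -162.5], [23.0, 43.9]), 671, np.float64(0.0351)) (([443.9, -162.5], [39.0, 43.7]), 4942, np.float64(0.0912))
215 [ 0.4645 -0.1626  0.0304] [39 47 68]
219 [ 0.4633 -0.1626  0.0347] [ 49  79 137]
223 [ 0.4536 -0.1626  0.003 ] [40 58 99]
227 [ 0.4513 -0.1626  0.0038] [39 57 96]
231 [ 0.4488 -0.1626  0.0038] [38 56 95]
235 [ 0.4464 -0.1626  0.0041] [36 55 96]
239 [ 0.4437 -0.1625  0.0035] [ 36  58 104]
243 [ 0.4409 -0.1625  0.0025] [34 55 98]
247 [ 0.4646 -0.1625  0.0895] [ 37  63 115]
251 [ 0.463  -0.1625  0.0895] [ 40  75 137]
255 [ 0.4617 -0.1625  0.0906] [ 38  73 136]
259 [ 0.4594 -0.1625  0.0887] [ 37  74 137]
263 [ 0.4582 -0.1625  0.0902] [ 37  74 137]
267 [ 0.4565 -0.1625  0.0899] [ 38  74 137]
271 [ 0.4548 -0.1625  0.09  ] [ 36  71 133]
275 [ 0.4531 -0.1625  0.0901] [ 29  54 103]
279 [ 0.4513 -0.1625  0.0898] [ 29  54 102]
283 [ 0.451  -0.1625  0.0932] [22 35 65]
287 [ 0.4514 -0.1625  0.0983] [21 35 64]
```

View pics/w32.png

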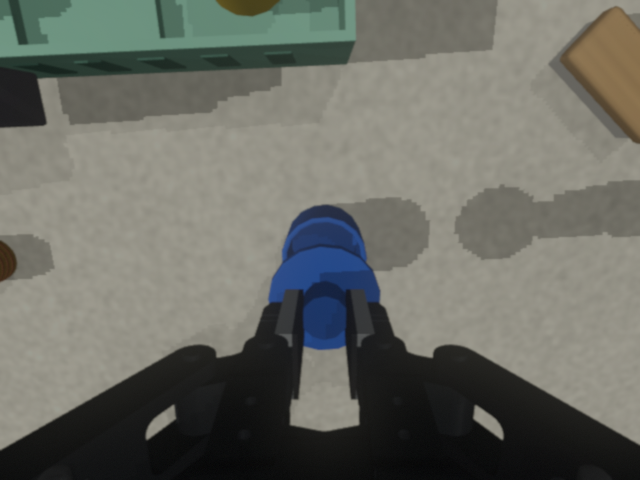

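jog_arm(turn=[[0, 0, 0], [0, 0, 0], [0, 0, 0], [0, 0, 0], [0, 0, 0]], slide=[[0, 8, 0.5], [0, 20, 0], [0, 12, 0], [0, 5, 0], [0, 3, 0]], grip=[0, 0, 0, 0, 0])

```text
time: 37.15
tool_pos: [0.4425, -0.1612, 0.068]
tcp_rot: [0.003, -2.222, 2.22]
wrist_force: [0.7, 0.4, -0.8]
width: 0.185
```

jog_arm(turn=[[0, 0, 0]], slide=[[0, 0, 0]], grip=[0])

```text
time: 37.25
tool_pos: [0.4429, -0.1616, 0.0687]
tcp_rot: [-0.001, 2.222, -2.221]
wrist_force: [-0.2, 0.1, -0.2]
width: 0.183
```

jog_arm(turn=[[0, 0, 0], [0, 0, 0], [0, 0, 0], [0, 0, 0], [0, 0, 0]], slide=[[0, 0, 0], [0, 0, 0], [0, -25, 0], [0, -40, 0], [0, -10, 0]], grip=[60, 60, 85, 85, 85])

```text
time: 37.75
tool_pos: [0.446, -0.1632, 0.1488]
tcp_rot: [0.008, 2.214, -2.221]
wrist_force: [1.5, -0.3, 0.3]
width: 0.852
```

```bash
python3 - <<'E'
from h import *
st();p=cam("wrist");save(p,"w33");blobs(p);print(layer(p,"blue",.036,.045))
P=cloud(p);m=cmask(p,"blue")&(P[...,2]>.038)&(P[...,2]<.046);q=P[m];A=np.c_[q[:,:2]-[.4428,-.162],np.ones(len(q))];print(np.linalg.lstsq(A,q[:,2],rcond=None)[0])
E
```

```text
t 37.75 tcp [ 0.446  -0.1632  0.1488] w 0.852 F [ 1.5 -0.3  0.3]
[[-1.0, 0.008, 0.0], [-0.0, -0.003, -1.0], [-0.008, -1.0, 0.003]]
blue px [321. 247.] 4182 bbox ctr [ 0.4427 -0.1626] size [0.042 0.041 0.021] zhi 0.057
orange px [ 30. 248.] 629 bbox ctr [0.4325 0.037 ] size [0.024 0.014 0.016] zhi 0.018
yellow px [252.  14.] 2072 bbox ctr [ 0.5726 -0.1259] size [0.014 0.036 0.037] zhi 0.046
green px [18. 23.] 90 bbox ctr [0.5744 0.0211] size [0.021 0.019 0.004] zhi 0.007
(([442.7, -162.6], [42.0, 43.1]), 3314, np.float64(0.0402))
[-0.00114338 -0.00260986  0.04027124]
```

View pics/w33.png

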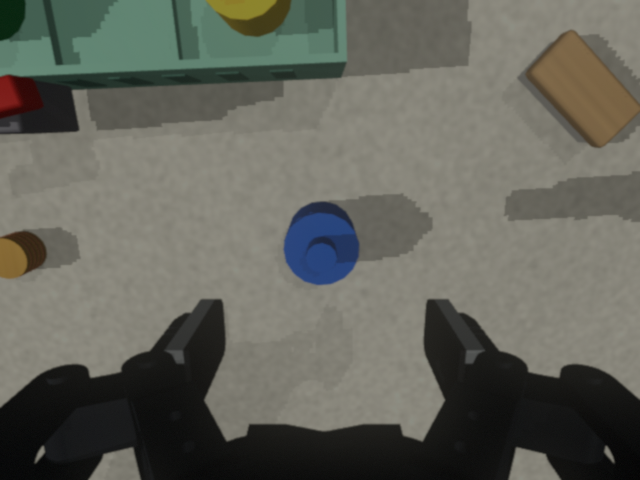

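Seated level at 57 mm. Now grasp the tub.

jog_arm(turn=[[0, 0, 0], [0, 0, 0], [0, 0, 0], [0, 0, 0], [0, 0, 0]], slide=[[0.5, 35, 0.5], [0, 40, 0], [0, 25, 0], [0, 8, 0], [0, 0, 0]], grip=[85, 85, 85, 85, 0])

```text
time: 38.3
tool_pos: [0.4409, -0.1617, 0.0344]
tcp_rot: [0.004, -2.221, 2.218]
wrist_force: [-0.4, -0.6, 0.0]
width: 0.699
```

jog_arm(turn=[[0, 0, 0], [0, 0, 0], [0, 0, 0], [0, 0, 0], [0, 0, 0]], slide=[[0, 0, 0], [0, 0, 0], [0, -25, 0], [0, -40, 0], [0, -38, 0]], grip=[0, 0, 0, 0, 0])

```text
time: 38.8
tool_pos: [0.4426, -0.1624, 0.1411]
tcp_rot: [0.001, 2.22, -2.221]
wrist_force: [0.7, -0.9, -0.6]
width: 0.525
```

```bash
python3 - <<'E'
from h import *
st();p=cam("wrist");save(p,"w34");blobs(p)
E
```

```text
t 38.8 tcp [ 0.4426 -0.1624  0.1411] w 0.525 F [ 0.7 -0.9 -0.6]
[[-1.0, 0.001, 0.0], [-0.0, -0.0, -1.0], [-0.001, -1.0, 0.0]]
blue px [323. 329.] 14114 bbox ctr [ 0.4427 -0.1633] size [0.043 0.042 0.037] zhi 0.161
orange px [ 24. 245.] 681 bbox ctr [0.4323 0.0363] size [0.024 0.013 0.016] zhi 0.017
yellow px [253.   9.] 1203 bbox ctr [ 0.5706 -0.1259] size [0.01  0.031 0.038] zhi 0.045
green px [ 6. 10.] 304 bbox ctr [0.5723 0.0189] size [0.012 0.011 0.012] zhi 0.015
```

View pics/w34.png

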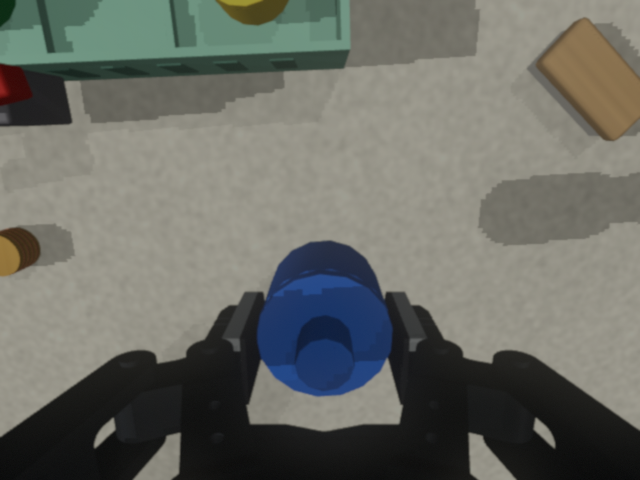

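jog_arm(turn=[[0, 0, 0], [0, 0, 0], [0, 0, 0], [0, 0, 0], [0, 0, 0]], slide=[[-22, -3, -18], [-35, 0, -30], [-36, 0, -31], [-32, 0, -27], [-20, 0, -18]], grip=[0, 0, 0, 0, 0])

```text
time: 39.35
tool_pos: [0.5905, -0.0364, 0.1436]
tcp_rot: [0.003, 2.219, -2.219]
wrist_force: [-0.7, -0.6, -1.0]
width: 0.526
```

jog_arm(turn=[[0, 0, 0], [0, 0, 0]], slide=[[0, 0, 0], [0, 0, 0]], grip=[0, 0])

```text
time: 39.55
tool_pos: [0.5879, -0.038, 0.1426]
tcp_rot: [-0.001, 2.22, -2.221]
wrist_force: [-0.2, -0.5, -0.6]
width: 0.526
```

```bash
python3 - <<'E'
from h import *
st();p=cam("wrist");save(p,"w35");blobs(p)
E
```

```text
t 39.55 tcp [ 0.5879 -0.038   0.1426] w 0.526 F [-0.2 -0.5 -0.6]
[[-1.0, 0.001, 0.002], [-0.002, -0.0, -1.0], [-0.001, -1.0, 0.0]]
blue px [324. 321.] 16122 bbox ctr [ 0.5882 -0.0388] size [0.043 0.043 0.051] zhi 0.163
orange px [ 66. 253.] 7048 bbox ctr [0.5799 0.118 ] size [0.043 0.044 0.054] zhi 0.061
yellow px [462. 239.] 5861 bbox ctr [ 0.5897 -0.1213] size [0.043 0.043 0.052] zhi 0.061
green px [201. 245.] 6256 bbox ctr [0.5851 0.0382] size [0.047 0.051 0.054] zhi 0.061
```

View pics/w35.png

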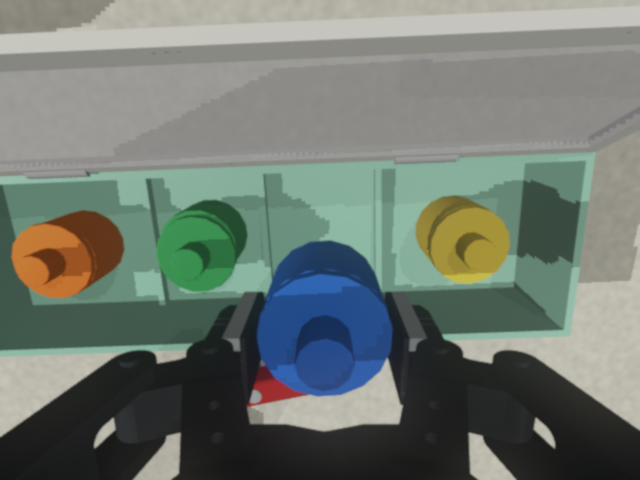

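jog_arm(turn=[[0, 0, 0], [0, 0, 0], [0, 0, 0], [0, 0, 0], [0, 0, 0]], slide=[[0, 30, 0], [0, 38, 0], [0, 23, 0], [0, 8, 0], [0, 2.5, 0]], grip=[0, 0, 0, 0, 0])

```text
time: 40.1
tool_pos: [0.5862, -0.0392, 0.0406]
tcp_rot: [0.001, -2.22, 2.22]
wrist_force: [-4.2, 0.9, 7.1]
width: 0.526
```

jog_arm(turn=[[0, 0, 0], [0, 0, 0], [0, 0, 0], [0, 0, 0], [0, 0, 0]], slide=[[0, 0, 0], [0, 0, 0], [0, 0, 0], [0, -20, 0], [0, -40, 0]], grip=[0, 61, 61, 61, 61])

```text
time: 40.6
tool_pos: [0.5845, -0.038, 0.098]
tcp_rot: [0.008, -2.219, 2.217]
wrist_force: [-0.3, -0.1, -0.1]
width: 0.603
```

jog_arm(turn=[[0, 0, 0], [0, 0, 0], [0, 0, 0], [0, 0, 0], [0, 0, 0]], slide=[[0, -45, 0], [0, -45, 0], [0, -45, -10], [0, -45, -20], [0, -20, -10]], grip=[61, 61, 61, 61, 0])

```text
time: 41.1
tool_pos: [0.5896, 0.0026, 0.3073]
tcp_rot: [0.01, 2.217, -2.216]
wrist_force: [0.8, -0.7, 0.0]
width: 0.453
```

```bash
python3 - <<'E'
from h import *
st();p=cam("wrist");save(p,"w36");blobs(p)
P=cloud(p)
for c in HUE:
    m=cmask(p,c)&(P[...,2]>.041)&(P[...,2]<.049)&(P[...,0]>.54)&(P[...,0]<.64);q=P[m];A=np.c_[q[:,:2]-q[:,:2].mean(0),np.ones(len(q))];print(c,np.linalg.lstsq(A,q[:,2],rcond=None)[0].round(4),circ(q))
E
```

```text
t 41.1 tcp [0.5896 0.0026 0.3073] w 0.453 F [ 0.8 -0.7  0. ]
[[-1.0, 0.01, 0.0], [-0.0, 0.0, -1.0], [-0.01, -1.0, -0.0]]
blue px [366. 201.] 1815 bbox ctr [ 0.5875 -0.0396] size [0.043 0.042 0.044] zhi 0.061
orange px [32. 35.] 4489 bbox ctr [0.7235 0.2213] size [0.046 0.036 0.046] zhi 0.125
orange px [108.  57.] 201 bbox ctr [0.7238 0.2118] size [0.043 0.017 0.011] zhi 0.018
orange px [207. 208.] 2023 bbox ctr [0.5794 0.1178] size [0.043 0.044 0.048] zhi 0.061
yellow px [448. 198.] 2029 bbox ctr [ 0.5894 -0.1215] size [0.042 0.043 0.049] zhi 0.061
green px [290. 203.] 2020 bbox ctr [0.5849 0.0366] size [0.047 0.047 0.058] zhi 0.061
blue [-0.0024 -0.0015  0.0443] ([587.1, -40.0], [42.5, 43.5])
orange [-0.0032  0.0004  0.0441] ([579.2, 118.2], [43.0, 43.8])
yellow [-0.0021 -0.0062  0.0443] ([588.7, -121.9], [42.1, 43.1])
green [-0.005  -0.001   0.0442] ([583.3, 34.7], [42.8, 43.7])
```

View pics/w36.png

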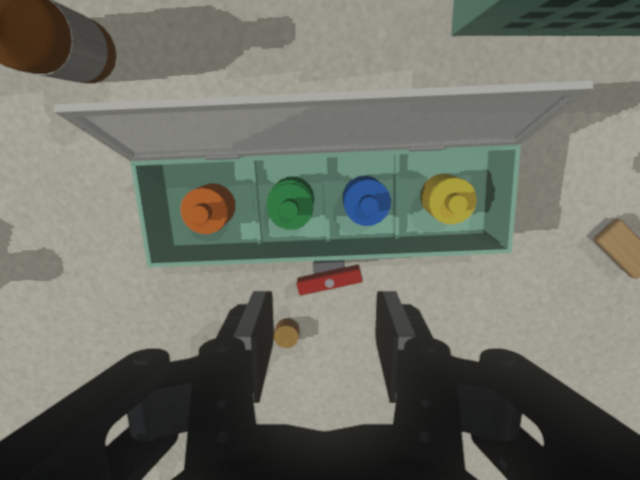

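jog_arm(turn=[[0, 0, 0], [0, 0, 0], [0, 0, 0], [0, 0, 0], [0, 0, 0]], slide=[[-30, 0, -10], [-42, 0, -14], [-42, 0, -14], [-32, 0, -10], [0, 0, 0]], grip=[0, 0, 0, 0, 0])

```text
time: 41.65
tool_pos: [0.7361, 0.0509, 0.2978]
tcp_rot: [-0.003, 2.221, -2.221]
wrist_force: [-1.5, 0.9, -0.8]
width: -0.001
```

```bash
python3 - <<'E'
from h import *
st();p=cam("wrist");save(p,"w37");P=cloud(p)
t=cam("top");Q=cloud(t)
m=(Q[...,2]>.09)&(Q[...,2]<.2)&(abs(Q[...,1]-.0)<.15)&(Q[...,0]>.62)&(Q[...,0]<.70);q=Q[m];print(len(q),q.max(0) if len(q) else 0)
m=(P[...,2]>.06)&(P[...,2]<.18)&(P[...,0]>.6)&(P[...,0]<.72)&(abs(P[...,1]-.0)<.12);q=P[m];print(len(q),q.min(0),q.max(0))
e=q[q[:,2]>q[:,2].max()-.006];print("edge",e.mean(0))
m=(P[...,2]>.02)&(P[...,0]>.69)&(abs(P[...,1])<.2);q=P[m];print(len(q)); print(q.min(0),q.max(0))
E
```

```text
t 41.65 tcp [0.7361 0.0509 0.2978] w -0.001 F [-1.5  0.9 -0.8]
[[-1.0, -0.001, 0.002], [-0.002, 0.0, -1.0], [0.001, -1.0, -0.0]]
570 [0.68489673 0.14990311 0.16642422]
3161 [ 0.63700719 -0.11999899  0.06291866] [0.68381997 0.11990372 0.15951434]
edge [ 0.67692416 -0.01598294  0.15680464]
110077
[ 0.72237434 -0.19995064  0.02000557] [0.90869646 0.17361182 0.37656597]
```

View pics/w37.png

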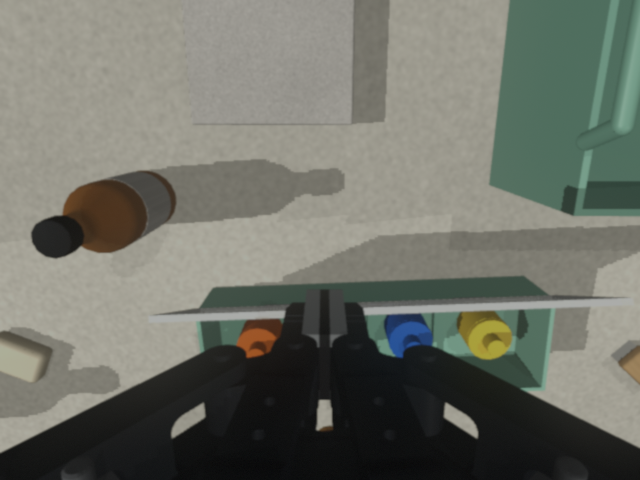

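jog_arm(turn=[[0, 0, 0], [0, 0, 0], [0, 0, 0], [0, 0, 0], [0, 0, 0]], slide=[[0, 35, 0], [0, 45, 0], [0, 45, 0], [0, 25, 0], [0, 5, 0]], grip=[0, 0, 0, 0, 0])

```text
time: 42.25
tool_pos: [0.7288, 0.0489, 0.1406]
tcp_rot: [0.01, -2.216, 2.217]
wrist_force: [-1.2, -0.5, 0.1]
width: 0.004
```

jog_arm(turn=[[0, 0, 0], [0, 0, 0], [0, 0, 0], [0, 0, 0], [0, 0, 0]], slide=[[15, 0, 0], [15, 0, 0], [15, 0, 0], [15, 0, 0], [12, 0, 0]], grip=[0, 0, 0, 0, 0])

```text
time: 42.75
tool_pos: [0.6628, 0.0493, 0.1495]
tcp_rot: [0.008, 2.218, -2.218]
wrist_force: [2.8, -1.0, 2.6]
width: 0.002
```

```bash
python3 - <<'E'
from h import *
st();p=cam("wrist");save(p,"w38")
E
```

```text
t 42.75 tcp [0.6628 0.0493 0.1495] w 0.002 F [ 2.8 -1.   2.6]
[[-1.0, 0.007, 0.0], [-0.0, -0.0, -1.0], [-0.007, -1.0, 0.0]]
```

View pics/w38.png

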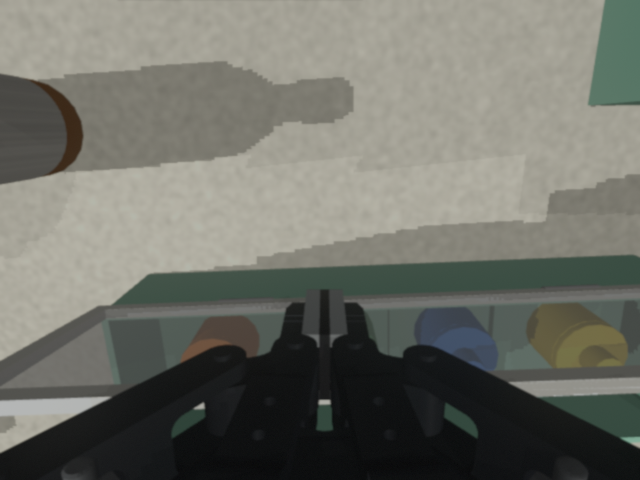

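jog_arm(turn=[[0, 0, 0], [0, 0, 0], [0, 0, 0], [0, 0, 0], [0, 0, 0]], slide=[[15, 0, 0], [15, 0, 0], [15, 3, 0], [15, 4, 0], [15, 4, 0]], grip=[0, 0, 0, 0, 0])

```text
time: 43.3
tool_pos: [0.5872, 0.0496, 0.1361]
tcp_rot: [0.004, 2.22, -2.219]
wrist_force: [1.4, 0.5, -0.1]
width: -0.0
```

```bash
python3 - <<'E'
from h import *
st();p=cam("wrist");save(p,"w39")
E
```

```text
t 43.3 tcp [0.5872 0.0496 0.1361] w -0.0 F [ 1.4  0.5 -0.1]
[[-1.0, 0.004, 0.0], [-0.0, 0.0, -1.0], [-0.004, -1.0, -0.0]]
```

View pics/w39.png

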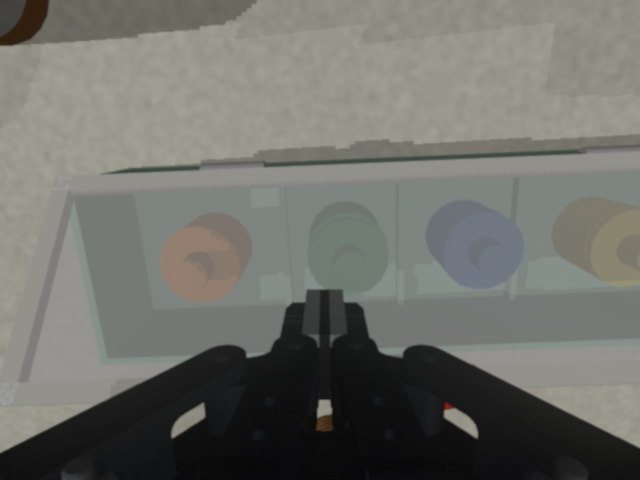

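jog_arm(turn=[[0, 0, 0], [0, 0, 0], [0, 0, 0], [0, 0, 0], [0, 0, 0]], slide=[[10, 6, 0], [8, 8, 0], [6, 10, 0], [3, 10, 0], [0, 8, 0]], grip=[0, 0, 0, 0, 0])

```text
time: 43.85
tool_pos: [0.5578, 0.0496, 0.0908]
tcp_rot: [0.004, -2.22, 2.22]
wrist_force: [-1.2, 0.1, 1.0]
width: -0.005
```

jog_arm(turn=[[0, 0, 0], [0, 0, 0], [0, 0, 0]], slide=[[0, 3, 0], [0, 2, 0], [0, 0, 0]], grip=[0, 0, 0])

```text
time: 44.15
tool_pos: [0.5579, 0.0496, 0.0879]
tcp_rot: [0.006, -2.219, 2.22]
wrist_force: [-7.2, -0.3, 12.3]
width: -0.004
```

```bash
python3 - <<'E'
from h import *
st();p=cam("wrist");save(p,"w40")
E
```

```text
t 44.15 tcp [0.5579 0.0496 0.0879] w -0.004 F [-7.2 -0.3 12.3]
[[-1.0, -0.005, 0.0], [-0.0, -0.0, -1.0], [0.005, -1.0, 0.0]]
```

View pics/w40.png

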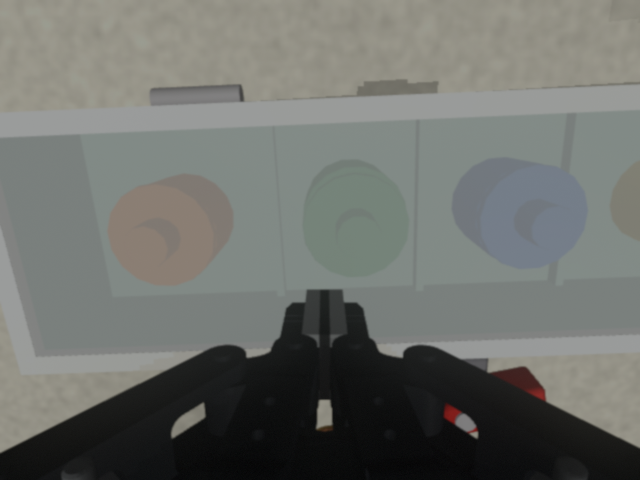

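jog_arm(turn=[[0, 0, 0], [0, 0, 0], [0, 0, 0], [0, 0, 0], [0, 0, 0]], slide=[[0, -20, 0], [0, -45, 0], [12, -45, 18], [12, -20, 18], [12, 0, 17]], grip=[0, 0, 40, 40, 40])

```text
time: 44.7
tool_pos: [0.526, -0.0039, 0.2219]
tcp_rot: [0.007, 2.217, -2.218]
wrist_force: [0.9, -0.7, -0.3]
width: 0.396
```

jog_arm(turn=[[0, 0, 0]], slide=[[0, 0, 0]], grip=[40])

```text
time: 44.8
tool_pos: [0.5229, -0.0047, 0.2181]
tcp_rot: [-0.002, -2.22, 2.222]
wrist_force: [0.8, 0.5, -0.9]
width: 0.399
```

```bash
python3 - <<'E'
from h import *
st();p=cam("wrist");save(p,"w41");P=cloud(p)
h=cv2.cvtColor(p["img"],cv2.COLOR_RGB2HSV)
red=((h[...,0]<4)|(h[...,0]>172))&(h[...,1]>150)
m=red&(P[...,2]>.083)&(P[...,2]<.095);b=P[m];print("bar",b.mean(0),cv2.minAreaRect(b[:,:2].astype(np.float32)*1000))
c=P[(P[...,2]>.06)&(P[...,2]<.082)&(P[...,0]>.54)&(P[...,0]<.64)&(abs(P[...,1])<.17)];A=np.c_[c[:,:2]-[.586,0],np.ones(len(c))];print(np.linalg.lstsq(A,c[:,2],rcond=None)[0],len(c))
E
```

```text
t 44.8 tcp [ 0.5229 -0.0047  0.2181] w 0.399 F [ 0.8  0.5 -0.9]
[[-1.0, 0.0, -0.002], [0.002, -0.001, -1.0], [-0.0, -1.0, 0.001]]
bar [ 0.52255024 -0.00293435  0.08813212] ((522.1007080078125, -2.7983245849609375), (13.152528762817383, 57.71124267578125), 12.4879150390625)
[-0.00144615 -0.00120319  0.07016405] 80946
```

View pics/w41.png

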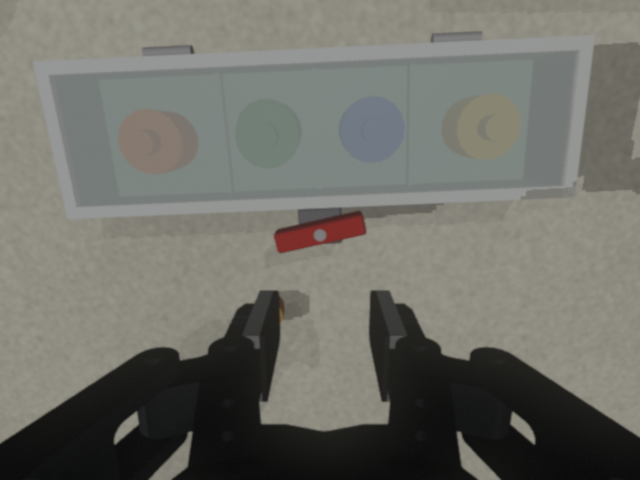

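jog_arm(turn=[[0, 0.135, 0], [0, 0.135, 0], [0, 0.135, 0], [0, 0.135, 0], [0, 0.135, 0]], slide=[[0, 10, 0], [0, 10, 0], [0, 10, 0], [0, 10, 0], [0, 10, 0]], grip=[50, 50, 50, 50, 50])

```text
time: 45.35
tool_pos: [0.5232, -0.0025, 0.1656]
tcp_rot: [-0.644, -1.828, 1.828]
wrist_force: [0.1, -0.2, -0.2]
width: 0.501
```

jog_arm(turn=[[0, 0.135, 0], [0, 0.135, 0], [0, 0.135, 0], [0, 0.135, 0], [0, 0.135, 0]], slide=[[0, 5, 0], [0, 5, 0], [0, 0, 0], [0, 0, 0], [0, 0, 0]], grip=[50, 50, 50, 50, 50])

```text
time: 45.85
tool_pos: [0.5137, -0.0592, 0.151]
tcp_rot: [-1.004, -1.499, 1.336]
wrist_force: [-0.5, -0.5, -0.3]
width: 0.496
```

jog_arm(turn=[[0, 0, 0]], slide=[[0, 0, 0]], grip=[50])

```text
time: 45.95
tool_pos: [0.5121, -0.0619, 0.1501]
tcp_rot: [-1.005, -1.494, 1.336]
wrist_force: [-0.7, -0.1, 0.6]
width: 0.497
```

```bash
python3 - <<'E'
from h import *
s=st();print(s["q"].round(3));p=cam("wrist");save(p,"w42");P=cloud(p)
h=cv2.cvtColor(p["img"],cv2.COLOR_RGB2HSV)
red=((h[...,0]<4)|(h[...,0]>172))&(h[...,1]>150)
m=red&(P[...,2]>.083)&(P[...,2]<.095);b=P[m];r=cv2.minAreaRect(b[:,:2].astype(np.float32)*1000);print("bar",b.mean(0),r)
Rm=R.from_rotvec(s["tcp_rot"]).as_matrix();d=np.array([.5222,-.0029,.094])-s["tool_pos"];print("need slide mm",(Rm.T@d*1000).round(1)," jaw angle",np.degrees(np.arctan2(Rm[1,2],Rm[0,2])))
E
```

```text
t 45.95 tcp [ 0.5121 -0.0619  0.1501] w 0.497 F [-0.7 -0.1  0.6]
[[-0.296, 0.018, -0.955], [0.951, 0.098, -0.293], [0.088, -0.995, -0.046]]
[-0.233  0.048  2.046  0.115  1.056  2.552]
bar [ 0.52160176 -0.00551042  0.08788396] ((521.7498779296875, -3.901937484741211), (13.271634101867676, 59.10331726074219), 12.838329315185547)
need slide mm [ 48.2  61.8 -24.3]  jaw angle -162.94388137678663
```

View pics/w42.png

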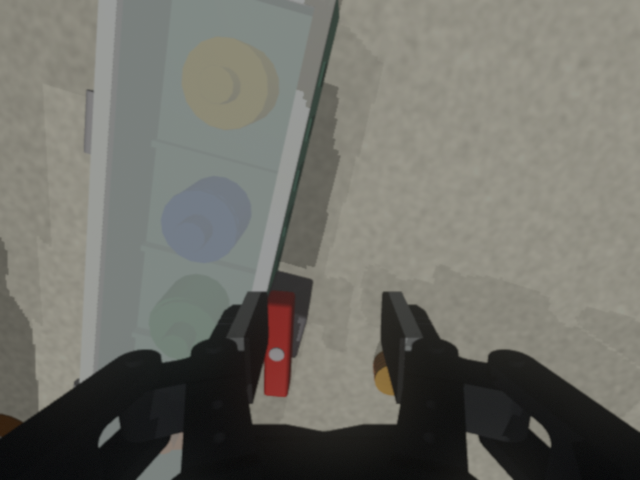

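jog_arm(turn=[[0, -0.14, 0], [0, -0.14, 0], [0, -0.14, 0], [0, -0.14, 0], [0, -0.14, 0]], slide=[[0, -15, 0], [0, -10, 0], [0, 0, 0], [0, 0, 0], [0, 0, 0]], grip=[50, 50, 50, 50, 50])

```text
time: 46.5
tool_pos: [0.513, -0.061, 0.1765]
tcp_rot: [-0.537, -1.999, 1.802]
wrist_force: [0.8, 0.1, 0.5]
width: 0.5
```

```bash
cat >> h.py <<'E'
def need(tgt,jaw_deg):
    s=st();print("q",s["q"].round(3))
    Rm=R.from_rotvec(s["tcp_rot"]).as_matrix();a=np.radians(jaw_deg)
    z=np.array([np.cos(a),np.sin(a),0]);y=np.array([0,0,-1.]);x=np.cross(y,z);Rt=np.stack([x,y,z],1)
    print("turn vec",R.from_matrix(Rm.T@Rt).as_rotvec().round(3),"jaw now",np.degrees(np.arctan2(Rm[1,2],Rm[0,2])).round(1),"tilt",np.degrees(np.arccos(-Rm[2,1])).round(2))
    d=np.array(tgt)-s["tool_pos"];print("slide in target axes",(Rt.T@d*1000).round(1),"now axes",(Rm.T@d*1000).round(1))
E
python3 -c "
from h import *
need([.522,-.0032,.18],-90)"
```

```text
t 46.5 tcp [ 0.513  -0.061   0.1765] w 0.5 F [0.8 0.1 0.5]
[[-0.849, 0.02, -0.529], [0.528, 0.098, -0.844], [0.035, -0.995, -0.094]]
q [-0.231  0.02   2.021  0.112  1.105  1.848]
turn vec [ 0.101 -0.558  0.008] jaw now -122.1 tilt 5.74
slide in target axes [ -9.   -3.5 -57.8] now axes [ 23.    2.3 -53.9]
```

jog_arm(turn=[[0.025, -0.14, 0.002], [0.025, -0.14, 0.002], [0.025, -0.14, 0.002], [0.025, -0.138, 0.002], [0, 0, 0]], slide=[[0, 0, 0], [0, 0, 0], [0, 0, 0], [0, 0, 0], [-9, 0, -30]], grip=[50, 50, 50, 50, 50])

```text
time: 47.0
tool_pos: [0.5216, -0.0323, 0.1763]
tcp_rot: [-0.004, -2.218, 2.22]
wrist_force: [0.2, 0.2, 0.1]
width: 0.498
```

jog_arm(turn=[[0, 0, 0], [0, -0.14, 0], [0, -0.14, 0], [0, -0.14, 0], [0, -0.14, 0]], slide=[[0, 0, -28], [0, 0, 0], [0, 0, 0], [0, 0, 0], [0, 0, 0]], grip=[50, 50, 50, 50, 50])

```text
time: 47.5
tool_pos: [0.5222, -0.0028, 0.1763]
tcp_rot: [-0.548, 1.905, -1.903]
wrist_force: [-0.1, -0.2, 0.1]
width: 0.498
```

jog_arm(turn=[[0, -0.14, 0], [0, -0.14, 0], [0, -0.14, 0], [0, -0.14, 0], [0, -0.14, 0]], slide=[[0, 0, 0], [0, 0, 0], [0, 0, 0], [0, 0, 0], [0, 0, 0]], grip=[50, 50, 50, 50, 50])

```text
time: 48.0
tool_pos: [0.5222, -0.0029, 0.1763]
tcp_rot: [-1.046, 1.435, -1.433]
wrist_force: [-1.1, 0.1, -0.6]
width: 0.499
```

```bash
python3 -c "
from h import *
need([.522,-.0032,.094],12.5)"
```

```text
t 48.0 tcp [ 0.5222 -0.0029  0.1763] w 0.499 F [-1.1  0.1 -0.6]
[[-0.305, -0.0, 0.952], [-0.952, 0.001, -0.305], [-0.001, -1.0, -0.001]]
q [-5.400e-02  3.300e-02  2.005e+00  1.000e-03  1.104e+00  2.560e-01]
turn vec [ 0.    -0.529 -0.001] jaw now -17.8 tilt 0.06
slide in target axes [ 0.2 82.3 -0.2] now axes [ 0.4 82.3 -0. ]
```

jog_arm(turn=[[0, -0.132, 0], [0, -0.132, 0], [0, -0.132, 0], [0, -0.132, 0], [0, 0, 0]], slide=[[0, 0, 0], [0, 10, 0], [0, 10, 0], [0, 10, 0], [0, 10, 0]], grip=[50, 50, 50, 50, 50])

```text
time: 48.5
tool_pos: [0.5222, -0.0031, 0.136]
tcp_rot: [-1.301, 1.052, -1.051]
wrist_force: [0.3, 0.3, -0.1]
width: 0.498
```

jog_arm(turn=[[0, 0, 0]], slide=[[0, 0, 0]], grip=[50])

```text
time: 48.6
tool_pos: [0.5208, -0.0034, 0.1348]
tcp_rot: [-1.302, 1.058, -1.052]
wrist_force: [0.1, -0.4, 0.4]
width: 0.502
```

```bash
python3 -c "
from h import *
need([.522,-.0032,.094],12.5);save(cam('wrist'),'w43')"
```

```text
t 48.6 tcp [ 0.5208 -0.0034  0.1348] w 0.502 F [ 0.1 -0.4  0.4]
[[0.206, -0.003, 0.978], [-0.978, 0.001, 0.206], [-0.002, -1.0, -0.003]]
q [-5.500e-02  7.600e-02  2.044e+00  1.000e-03  1.025e+00 -2.630e-01]
turn vec [ 0.003 -0.01  -0.002] jaw now 11.9 tilt 0.2
slide in target axes [ 0.  40.8  1.2] now axes [ 0.1 40.8  1.4]
```

View pics/w43.png

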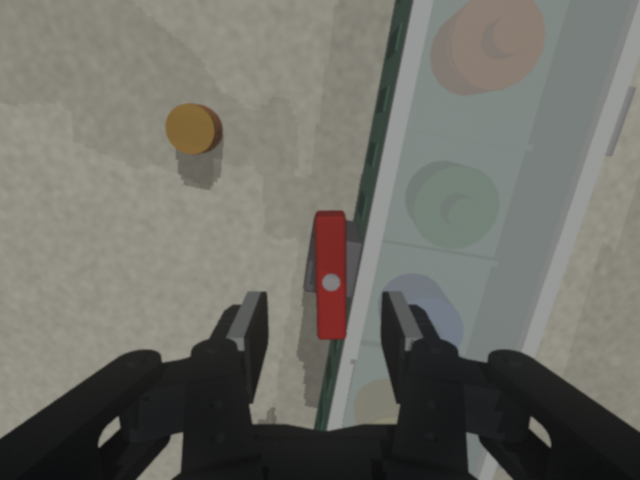

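jog_arm(turn=[[0, -0.01, 0], [0, 0, 0], [0, 0, 0], [0, 0, 0], [0, 0, 0]], slide=[[0, 20, 1], [0, 14, 0], [0, 6, 0], [0, 0, 0], [0, 0, 0]], grip=[50, 50, 50, 50, 0], newtons=20)

```text
time: 49.15
tool_pos: [0.5233, -0.0043, 0.0973]
tcp_rot: [-1.304, 1.046, -1.046]
wrist_force: [-0.5, -0.0, 0.1]
width: 0.344
```

jog_arm(turn=[[0, 0, 0], [0, 0, 0], [0, 0, 0]], slide=[[0, 0, 0], [0, 0, 0], [0, 0, 0]], grip=[0, 0, 0])

```text
time: 49.45
tool_pos: [0.5239, -0.0044, 0.0979]
tcp_rot: [-1.303, 1.045, -1.047]
wrist_force: [0.8, -0.3, 1.7]
width: 0.153
```

jog_arm(turn=[[0, -0.12, 0], [0, -0.13, 0], [0, -0.13, 0], [0, -0.13, 0], [0, -0.13, 0]], slide=[[0, 0, 0], [0, 0, 0], [0, 0, 0], [0, 0, 0], [0, 0, 0]], grip=[0, 0, 0, 0, 0])

```text
time: 49.95
tool_pos: [0.5252, -0.0036, 0.0979]
tcp_rot: [-1.495, 0.549, -0.556]
wrist_force: [4.3, 3.6, -2.0]
width: 0.156
```

jog_arm(turn=[[0, -0.13, 0], [0, -0.13, 0], [0, -0.13, 0], [0, -0.13, 0], [0, -0.13, 0]], slide=[[0, 0, 0], [0, 0, 0], [0, 0, 0], [0, 0, 0], [0, 0, 0]], grip=[0, 0, 0, 0, 0])

```text
time: 50.45
tool_pos: [0.5258, -0.0022, 0.098]
tcp_rot: [-1.565, 0.04, -0.051]
wrist_force: [6.3, 9.6, -2.1]
width: 0.153
```

jog_arm(turn=[[0, -0.11, 0], [0, 0, 0]], slide=[[0, 0, 0], [0, 0, 0]], grip=[0, 0])

```text
time: 50.65
tool_pos: [0.5258, -0.002, 0.098]
tcp_rot: [-1.566, -0.044, 0.033]
wrist_force: [6.5, 9.2, -2.8]
width: 0.156
```

```bash
python3 -c "
from h import *
need([.522,-.0032,.094],92.3);print(bot.read_state()['torque'])"
```

```text
t 50.65 tcp [ 0.5258 -0.002   0.098 ] w 0.156 F [ 6.5  9.2 -2.8]
[[0.999, 0.007, -0.049], [0.049, 0.005, 0.999], [0.007, -1.0, 0.005]]
q [-0.055  0.125  2.068  0.007  0.942 -1.678]
turn vec [-0.005  0.009  0.007] jaw now 92.8 tilt 0.49
slide in target axes [-3.9  4.  -1.1] now axes [-3.9  3.9 -1.1]
[ 1.56984208 -1.0329692  -0.14169527]
```

Turned to the stop (jaw 92.8°). Release and lift, then check everything.

jog_arm(turn=[[0, 0, 0], [0, 0, 0], [0, 0, 0], [0, 0, 0], [0, 0, 0]], slide=[[0, 0, 0], [0, 0, 0], [0, -15, 0], [0, -45, 0], [0, -45, 0]], grip=[50, 50, 50, 50, 50])

```text
time: 51.15
tool_pos: [0.5217, -0.0047, 0.2028]
tcp_rot: [-1.57, -0.036, 0.04]
wrist_force: [1.2, 0.0, 0.3]
width: 0.496
```

jog_arm(turn=[[0, 0, 0], [0, 0, 0], [0, 0, 0], [0, 0, 0], [0, 0, 0]], slide=[[-15, -45, 0], [-15, -45, 0], [0, -40, 0], [0, 0, 0], [0, 0, 0]], grip=[50, 50, 50, 50, 50])

```text
time: 51.65
tool_pos: [0.4935, -0.0063, 0.3346]
tcp_rot: [-1.57, -0.042, 0.034]
wrist_force: [-0.1, 0.3, -0.1]
width: 0.501
```

```bash
python3 - <<'E'
from h import *
st();p=cam("wrist");save(p,"w44");s=cam("scene");c=s["img"][150:390,190:510];cv2.imwrite("pics/s44.png",cv2.resize(c,None,fx=2.4,fy=2.4,interpolation=cv2.INTER_CUBIC)[:,:,::-1])
P=cloud(p);h=cv2.cvtColor(p["img"],cv2.COLOR_RGB2HSV)
red=((h[...,0]<4)|(h[...,0]>172))&(h[...,1]>150)
m=red&(P[...,2]>.083)&(P[...,2]<.095);b=P[m];print("bar",b.mean(0),cv2.minAreaRect(b[:,:2].astype(np.float32)*1000))
c=P[(P[...,2]>.06)&(P[...,2]<.082)&(P[...,0]>.54)&(P[...,0]<.64)&(abs(P[...,1])<.17)];A=np.c_[c[:,:2]-[.586,0],np.ones(len(c))];print(np.linalg.lstsq(A,c[:,2],rcond=None)[0],len(c))
E
```

```text
t 51.65 tcp [ 0.4935 -0.0063  0.3346] w 0.501 F [-0.1  0.3 -0.1]
[[0.999, 0.005, -0.048], [0.048, 0.0, 0.999], [0.005, -1.0, -0.0]]
bar [ 0.5190041  -0.00325333  0.08794637] ((520.60400390625, -3.1027421951293945), (58.170352935791016, 12.263818740844727), 2.5648844242095947)
[ 0.00084595 -0.00058689  0.06995279] 24820
```

View pics/w44.png

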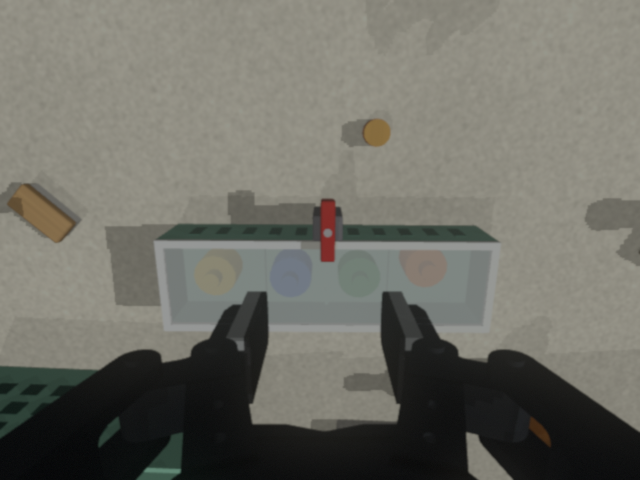

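View pics/s44.png

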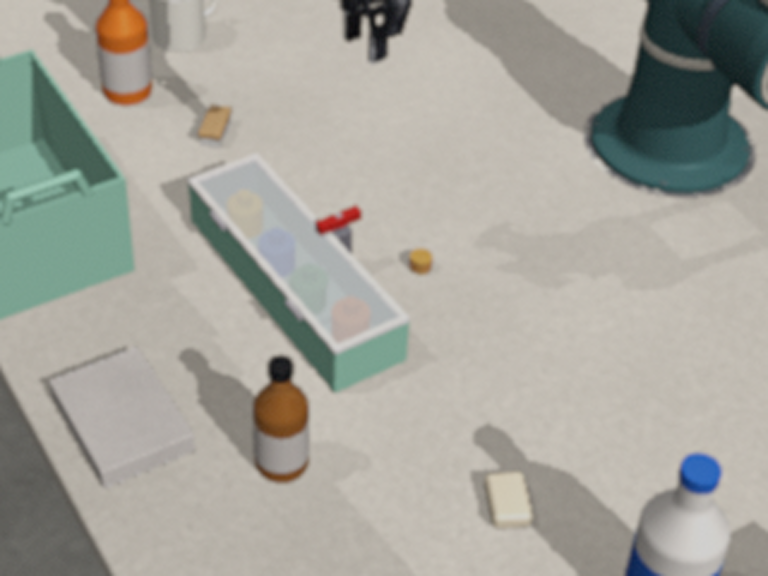

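The pictures show the cover flat at about 70 mm, the bar across its edge (2.6° in the world against the case's 2.3°, so about 1.57 rad), all four lidded tubs upright inside, and the other things where they were. I'm handing the job in.

```bash
python3 -c "
from h import *
print(bot.finish_job())"
```

```text
the job is handed in; nothing more can be done
None
```

All four tubs were there. Each now has its own colour's lid on and stands in the case, the cover is shut and the red turnbutton is turned across its edge. I handed the job in at about 52 s; the system gave no verdict.

- **Tubs and lids:** before I shut the cover, every knob top read 61 mm. That is the height for a seated lid on a tub standing on the case floor. The flanges were level to within about 0.006 rad.
- **Cover and turnbutton:** after locking, the cover lay flat at about 70 mm, with a slope near 0. The turnbutton bar measured in line with the case's x, which is about 1.57 rad. The gripper was clear of everything.
- **Other things on the counter:** they looked unmoved in the last scene and wrist pictures, but I did not measure their positions again.

Two things went wrong on the way, and I corrected both:

- **Green lid:** it first wedged at a tilt in its tub, because I set it down a few millimetres off. I pressed its raised edge with about 18 N and it seated level.
- **Turnbutton approach:** my first attempt to turn the wrist drove the last joint to its limit (2.552 read, against a range of 2.55). I went round the other way. I don't know whether that reading counts as passing the joint's range.

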